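# Weigh out pressed coir bars on a dial scale

## Task

Weigh out coir for repotting: take coir bars from the herb garden's sloping tray, under its lamp bar, and lay them one at a time flat in the scale's pan, side by side and not stacked, letting go of each, until the needle comes to rest in the green band of the dial. The needle must never swing into the red, and the bars that are not needed stay where they are in the garden. Leave the pot, the cup on its coaster and the trowel undisturbed.

Things in the scene. Friction and masses are not known exactly. Their poses are not given: they have to be found in the camera images.
- garden: White herb garden, fixed, 250 x 430 mm. Origin on the counter under the row of bars; x to its back (away from the scale), y along the row. Planter at x 80 to 170 mm, 97 mm high, herbs to 145. Rear posts (x 120, y +-203 mm) carry a lamp bar across the full width: x -45 to +15 mm, z 298 to 320 mm. It hangs over the bars, so reach under it from its low front (the scale's side), tool leaning, square to the slope, not from straight above.
- tray: Grey slide-out tray of the garden, fixed, pulled out 0 to 20 mm (to the garden's -x). 400 mm wide; floor slopes 35 degrees, rising to the back (+x), with a lip 12 mm high along its low front edge. Origin on the counter under the middle of the row of bars, axes as the garden's; the floor is 65 mm above the origin, 27 mm high at the front, 107 mm at the back.
- bar0_center (a point): Centre of coir bar 0 (of 4 alike): dark brown block 110 x 36 x 30 mm, loose, mass unseen, 90 to 168 g. x along its length (up the slope at the start), y across its 36 mm width, z out of its upper face (square to the slope). The bars lie on the slope against the lip, 0 to 3 from the tray's -y end (far from the robot) to its +y end, 70 to 86 mm between centres.
- bar1_center (a point): Centre of coir bar 1 (of 4 alike): dark brown block 110 x 36 x 30 mm, loose, mass unseen, 90 to 168 g. x along its length (up the slope at the start), y across its 36 mm width, z out of its upper face (square to the slope). The bars lie on the slope against the lip, 0 to 3 from the tray's -y end (far from the robot) to its +y end, 70 to 86 mm between centres.
- bar2_center (a point): Centre of coir bar 2 (of 4 alike): dark brown block 110 x 36 x 30 mm, loose, mass unseen, 90 to 168 g. x along its length (up the slope at the start), y across its 36 mm width, z out of its upper face (square to the slope). The bars lie on the slope against the lip, 0 to 3 from the tray's -y end (far from the robot) to its +y end, 70 to 86 mm between centres.
- bar3_center (a point): Centre of coir bar 3 (of 4 alike): dark brown block 110 x 36 x 30 mm, loose, mass unseen, 90 to 168 g. x along its length (up the slope at the start), y across its 36 mm width, z out of its upper face (square to the slope). The bars lie on the slope against the lip, 0 to 3 from the tray's -y end (far from the robot) to its +y end, 70 to 86 mm between centres.
- pan_floor (a point): Middle of the upper face of the scale pan's floor, moving with the pan. Steel pan, inside 140 (x) by 220 mm (y), rim 8 mm above the floor, walls 4 mm; x points to the dial, z up. Floor 89 mm above the counter when empty, sinks 1 mm per 25 g, damped, settles in half a second. Takes three bars side by side along y, length along x, 66 mm between centres.
- scale: Green spring scale, fixed: housing 150 x 160 mm, 55 mm high, under the pan; beside it a part 160 x 150 mm, 50 mm high, carrying a white dial that faces up (132 mm across, its middle 158 mm from the pan's middle along x). Origin on the counter under the pan's middle; x points to the dial.
- needle (a joint): Black dial needle, rad: 0 with the pan empty (pointing along the scale's x, away from the pan), growing clockwise seen from above, 0.1 rad per 25 g in the pan. Green band 1.00 to 1.75 rad (250 to 437 g), red from 2.10 rad. Two or three bars bring it into the green; from below the green one more bar never carries it past.
- pot_center (a point): Empty terracotta pot, bystander, 90 mm across the rim, 90 mm high, upright; point half-way up.
- cup_center (a point): Clear acrylic cup, bystander, 68 mm across the rim, 95 mm high, upright on the coaster; point half-way up.
- coaster: Blue ceramic coaster, bystander, 96 mm across, 8 mm thick, under the cup; origin at the centre of its underside.
- trowel_center (a point): Steel hand trowel with wooden handle, bystander, lying on the counter, 225 mm long, 62 mm wide, 26 mm high; point near its middle, 12 mm up; x points along it to the blade's tip.
Things that resemble listed ones, but are neither listed nor needed, are in the scene too. What is shaped like the part that bears bar0_center but yellow is not meant.

How it is judged:
By the outcome, as a careful person would: the job done as asked, in the order asked, and still so for the second after the job is handed in, with the robot touching nothing.
It also fails if it takes over 72 s, if anything falls off the work surface, if the arm or the gripper's body presses on something with over 40 N, if the wrist force passes 120 N, or if a joint passes its speed limit or range.

## Robot

A 6-joint arm with a two-finger parallel gripper is mounted at the origin on the work surface. World frame = base frame: x ahead of the robot, y to its left, z up, the work surface at z = 0. Lengths are in mm, angles in rad, forces in N, time in s.
With the tool pointing down it reaches from about 325 to 775 mm from the base axis. Payload 9.3 kg.
Tool frame: the origin (TCP) lies where the fingers leave the gripper's body, on its centre line; the fingertips stand 73 mm ahead of it and the grasp point (between the pads) lies 54 mm ahead of it (ctrl.hold_point_z is the distance from the TCP to the grasp point, in mm); z points along the fingers, y is the direction in which the jaws open and shut (so a half turn about z gives the same grasp; the last joint's range is limited). The gripper opens to 85 mm and grips with 20 to 120 N. Pads are 22 mm wide; open, the fingers measure 114 mm over their backs; the gripper's body (76 mm by 85 mm) begins 54 mm behind the grasp point. The pads swing forward as they close: fully open they stand 13 mm farther back than shut.
Start: joints at [0.985, 0.259, 0.021, 1.334, 0, 1.418], TCP at [230.679, 499.284, 303.879] pointing down, gripper open.
Joint ranges: [-3.04, 3.04], [-0.91, 1.82], [-1.04, 1.36], [-1.92, 1.95], [-1.52, 1.45], [-3.14, 3.14]. Speed limits (rad/s): [2.22, 2.22, 2.79, 3.14, 3.14, 3.14].

## Interface

Orientations are given as a unit quaternion [w, x, y, z].
In Python, from plant import ctrl gives the robot as it stands.
- The arm moves only by the tool carry_out, never from a script. Its argument "series" is a list of rows, each a list of 3 entries, a list of its own where there are three numbers: the shift along the tool's x, y, z in m, then the turn, a rotation vector about the tool's x, y, z in degrees, then the finger opening in m, from 0 to 0.0854. A call has 1 to 5 rows; each row is the pose to reach, as a shift and turn from the pose commanded when the call began, along the tool's axes at that moment; what a row does not reach only later rows make up. A row lasts 1/10 s, in which the tool goes at most 50 mm and 8.59 degrees, less where a joint would pass 70% of its speed; a pose out of reach is approached as far as the arm can. A call with a gripper value outside its range is refused whole. The fingers move at their own pace and stop on an object; "squeeze" is the grip in N (left out, the last holds). Time passes only in rows, so rows that repeat a pose let the fingers close. It gives the time, the measured TCP pose, the force and the opening at its end, in the units of the state.
- ctrl.get_state(): the state, without advancing time (a new reading comes with each control period).
- ctrl.camera(name): name is "side" or "top" or "wrist"; returns a dict with "image" (384x512x3 uint8, red, green, blue), "vfov" (degrees; the focal length in pixels is half the picture's height over the tangent of half this angle, whatever the lens; pixels are square), "cx", "cy" (the principal point, pixels), "R" (3x3) and "t" (3): a world point X has camera coordinates R X + t. Camera axes: x right, y down, z forward; pixel columns grow to the right and rows downward; lengths in mm; the calibration is good to about 2 mm. A picture is of the moment at which its call begins. There is no depth.
- ctrl.hand_in(): hands the job in, once; it reports no verdict.
The state is a dict: "t": time; "qpos": joint angles; "qvel": joint speeds; "joint_torque": joint torques, N m; "position": TCP position; "ee_rot": TCP orientation; "ft_force": force on the tool from outside, world axes, zero at the start; "moment": the same for the moment, N m; "grip_width": finger opening in mm.
Only numpy, scipy, OpenCV 4.12 (cv2) and the standard library are available. Lean on these libraries where they do the work, as an engineer would, in place of code of your own. Each camera call takes 0.05 s, during which the arm holds its last target.

## Working session

There is one attempt and no reset: what is moved stays moved. The work goes in short steps, Python scripts to look and compute and a tool call to move; the robot and the scene stay as the last step left them, time stands still between calls to the robot, and variables do not carry over. Pictures are saved under pics/ and viewed, and the job is handed in when it is done.

Besides the shell and the picture viewer there is one more tool, called in YAML: its name, and indented under it one key for each argument. carry_out: Moves the arm, as the interface text tells. Its arguments: {"type":"object","properties":{"series":{"type":"array"},"squeeze":{"type":"number"}},"required":["series"]}

```bash
ls; mkdir -p pics; python3 - <<'E'
from plant import ctrl
import cv2
s=ctrl.get_state(); print({k:s[k] for k in s})
for n in ['side','top','wrist']:
    c=ctrl.camera(n); cv2.imwrite(f'pics/{n}0.png',c['image'][:,:,::-1]); print(n,c['vfov'],c['cx'],c['cy'],c['R'],c['t'])
print([a for a in dir(ctrl) if a[0]!='_'], ctrl.hold_point_z)
E
```

```text
pics
{'t': 0.0, 'qpos': array([9.85376453e-01, 2.59201819e-01, 2.07520839e-02, 1.33373902e+00,
       2.54304847e-06, 1.41817762e+00]), 'qvel': array([-0.00072323,  0.00060977,  0.00122463,  0.00010025,  0.00125767,
       -0.00046067]), 'joint_torque': array([ 4.80826959e-03, -5.55644631e+01,  3.44534397e+01,  1.36354461e-02,
       -5.26505551e-05,  3.64863936e-06]), 'position': array([230.58017408, 499.1129679 , 303.25708144]), 'ee_rot': array([-2.52311279e-04,  2.14715506e-01,  9.76676388e-01, -6.48888147e-04]), 'ft_force': array([-0.05240305, -0.70209202, -0.08102087]), 'moment': array([0.04719985, 0.03034774, 0.02958789]), 'grip_width': 85.3514230605305}
side 50.797086299828266 259.17190245275634 192.43387390372402 [[ 0.87249527 -0.48848628 -0.01153903]
 [-0.3167245  -0.54741011 -0.77461459]
 [ 0.37207202  0.67950226 -0.63232831]] [-514.74678926  316.41775662  825.9136867 ]
top 48.49980731980364 250.9658095378359 197.061601308963 [[ 0.00103899 -0.9999878   0.0048289 ]
 [-0.97657813 -0.00205363 -0.21515327]
 [ 0.21516056 -0.00449225 -0.97656835]] [  55.09582768  623.36077913 1245.73836943]
wrist 69.44619024374276 254.0601250911341 193.60575816333056 [[ 0.41843634  0.90824299 -0.00238761]
 [ 0.86597372 -0.39816706  0.30257646]
 [ 0.27386228 -0.12867659 -0.95312213]] [-549.27502554  -40.52613752  379.90967336]
['MotionError', 'camera', 'get_state', 'hand_in', 'hold_point_z'] 53.900000000000006
```

View pics/side0.png

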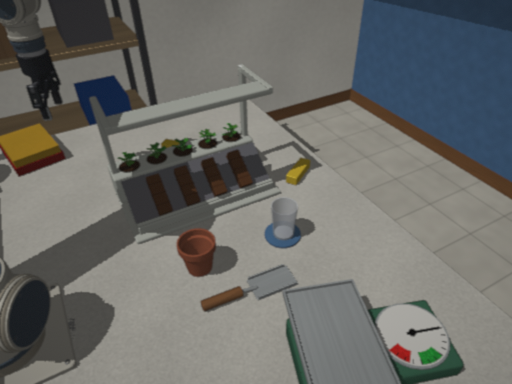

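View pics/top0.png

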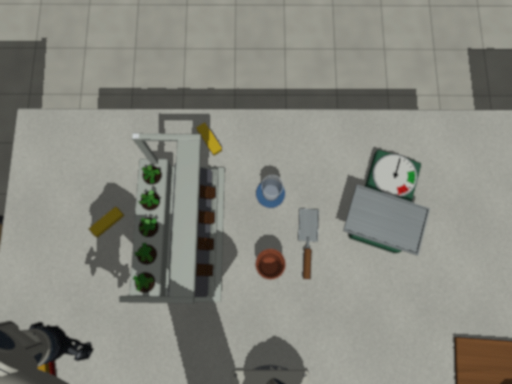

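View pics/wrist0.png

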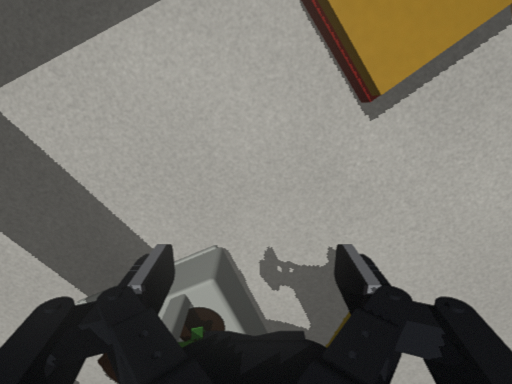

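```bash
cat > h.py <<'E'
import numpy as np, cv2
from plant import ctrl
from scipy.spatial.transform import Rotation as Rn
class Cam:
    def __init__(s,c):
        s.R=np.array(c['R']);s.t=np.array(c['t']);s.f=384/2/np.tan(np.radians(c['vfov'])/2);s.c=np.array([c['cx'],c['cy']]);s.im=c['image']
    def proj(s,X):
        p=np.atleast_2d(X)@s.R.T+s.t; return p[:,:2]/p[:,2:]*s.f+s.c
    def bp(s,uv,z):
        d=s.R.T@np.array([(uv[0]-s.c[0])/s.f,(uv[1]-s.c[1])/s.f,1]); o=-s.R.T@s.t
        return o+d*(z-o[2])/d[2]
def shot(n,fn=None):
    c=Cam(ctrl.camera(n))
    if fn: cv2.imwrite('pics/'+fn,c.im[:,:,::-1])
    return c
def crop(c,fn,x0,y0,x1,y1,k):
    im=cv2.resize(c.im[y0:y1,x0:x1,::-1],None,fx=k,fy=k,interpolation=cv2.INTER_CUBIC); cv2.imwrite('pics/'+fn,im)
def tri(cs,uvs):
    A=[];b=[]
    for c,uv in zip(cs,uvs):
        for i in (0,1):
            m=(uv[i]-c.c[i])/c.f
            A.append(c.R[i]-m*c.R[2]);b.append(m*c.t[2]-c.t[i])
    return np.linalg.lstsq(np.array(A),np.array(b),rcond=None)[0]
E
python3 - <<'E'
from h import *
import pickle
s=shot('side');t=shot('top')
pickle.dump((s,t),open('c0.pkl','wb'))
crop(s,'s_bars.png',90,60,320,250,3.4)
crop(s,'s_scale.png',272,270,472,384,4)
crop(t,'t_bars.png',110,105,240,310,2.9)
crop(t,'t_mid.png',235,130,445,290,3.8)
print(t.bp((210,230),65),t.bp((385,218),89),t.bp((270,265),45))
E
```

```text
[521.24555602 180.28535677  65.        ] [ 555.05325563 -346.35889674   89.        ] [417.58081217  -1.93481721  45.        ]
```

View pics/s_bars.png

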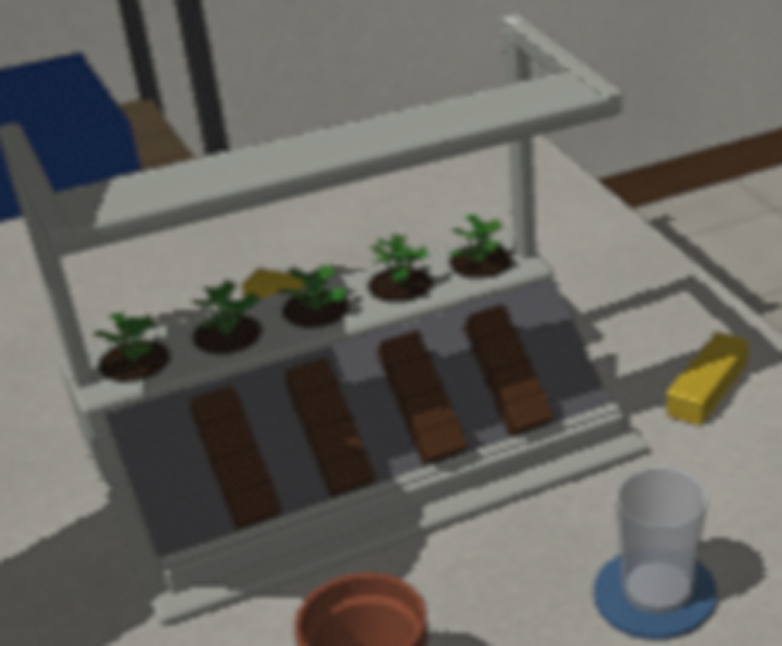

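View pics/t_bars.png

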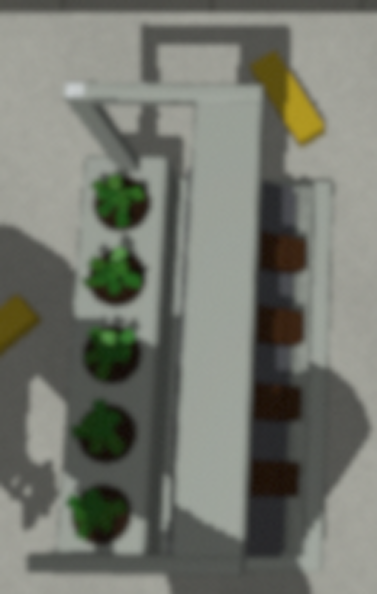

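View pics/s_scale.png

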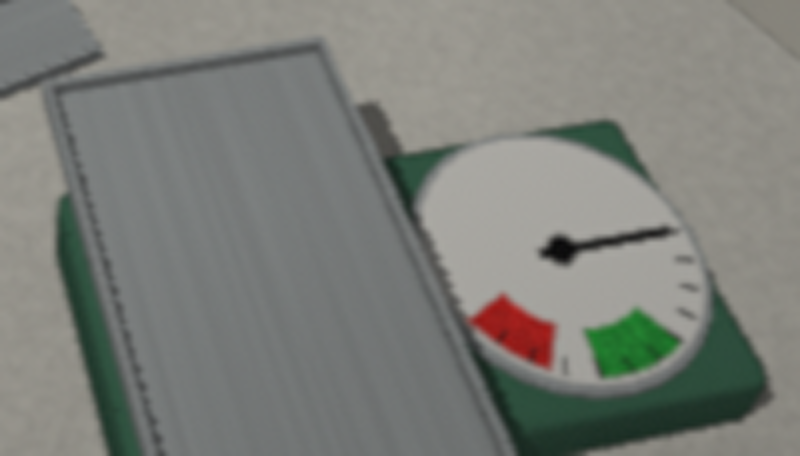

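View pics/t_mid.png

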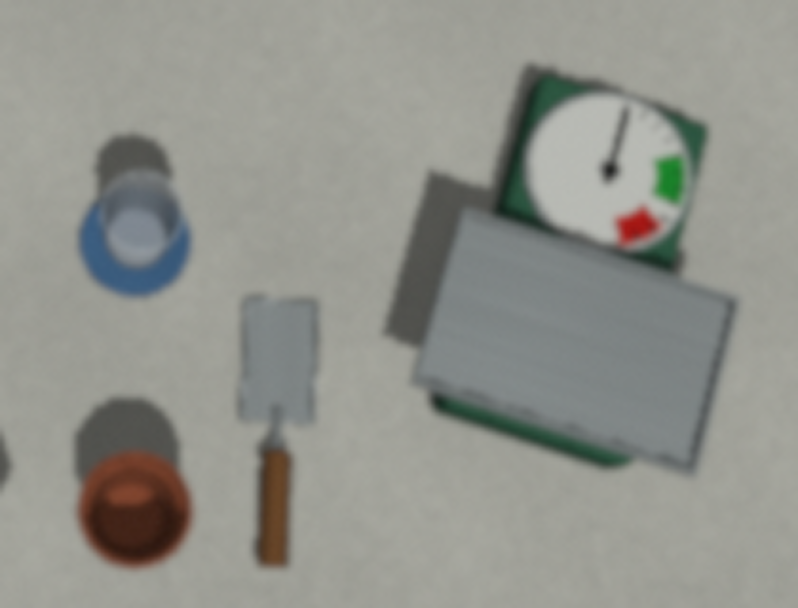

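```bash
python3 - <<'E'
from h import *
import pickle
s,t=pickle.load(open('c0.pkl','rb'))
s.im=np.clip(255*(s.im/255.)**0.55,0,255).astype(np.uint8);t.im=np.clip(255*(t.im/255.)**0.55,0,255).astype(np.uint8)
crop(s,'s2.png',135,140,265,225,6)
crop(t,'t2.png',190,160,235,290,4.5)
E
```

```text
(no output)
```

View pics/s2.png

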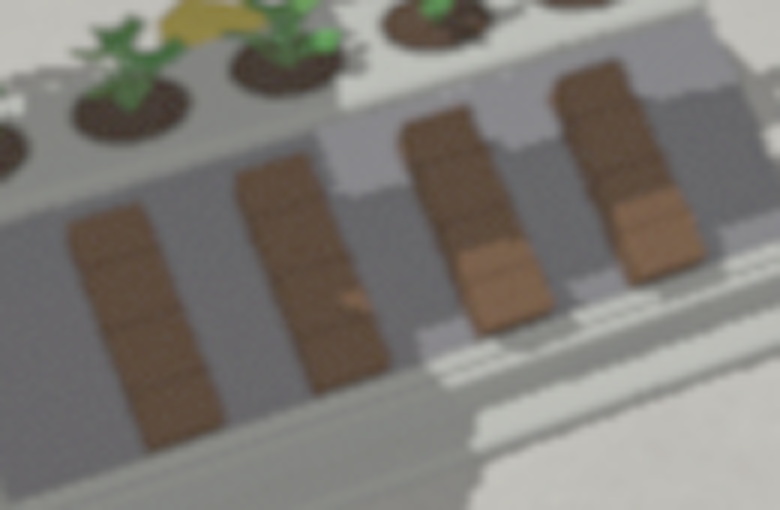

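View pics/t2.png

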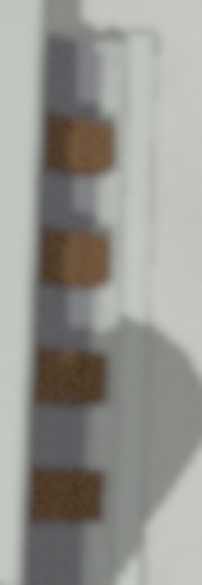

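```bash
cat > fit.py <<'E'
from h import *
import pickle
from scipy.optimize import least_squares
s,t=pickle.load(open('c0.pkl','rb'))
S={3:[(72,222),(140,205),(222,425),(150,452)],2:[(240,172),(308,153),(388,370),(318,394)],1:[(403,125),(470,105),(551,310),(483,333)],0:[(556,80),(622,60),(704,260),(633,284)]}
S={k:np.array(v)/6+[135,140] for k,v in S.items()}
T={0:112,1:109,2:105,3:102}
T={k:190+v/4.5 for k,v in T.items()}
TV={0:121,1:235,2:353,3:470}
TV={k:160+v/4.5 for k,v in TV.items()}
a=np.radians(35)
def corners(p,i):
    X,Y,yaw,s_=p[:4]; dy=p[4+i]
    ex=np.array([np.cos(yaw),np.sin(yaw),0]);ey=np.array([-np.sin(yaw),np.cos(yaw),0]);ez=np.array([0,0,1.])
    up=np.cos(a)*ex+np.sin(a)*ez; n=-np.sin(a)*ex+np.cos(a)*ez
    c=np.array([X,Y,65])+up*s_+ey*dy+15*n
    # side image TL = up, +y(robot side)
    cs=[c+15*n+55*i_*up+18*j*ey for i_,j in ((1,1),(1,-1),(-1,-1),(-1,1))]
    return c,np.array(cs),ex,ey,up,n
def res(p):
    r=[]
    for i in range(4):
        c,cs,ex,ey,up,n=corners(p,i)
        d=s.proj(cs)-S[i]; d[2:,1]+=0.8; r+=list((d*[[1],[1],[.5],[.5]]).ravel())
        q=t.proj(cs); r+=[q[2,0]-T[i],q[3,0]-T[i],q[2,1]-TV[i]]
    r.append(p[3]/20); r.append(sum(p[4:])/20)
    return np.array(r)
if __name__=='__main__':
    f=least_squares(res,[520,190,np.pi/2,0,-117,-39,39,117],x_scale=[1,1,.01,1,1,1,1,1],loss='soft_l1')
    p=f.x; print(p,np.sqrt(np.mean(res(p)**2)));print(np.round(res(p),1)); np.save('p.npy',p)
    for i in range(4): print(i,corners(p,i)[0])
    P=np.array([(463,207),(737,298),(692,475),(415,383)])/3.8+[235,130]
    W=np.array([t.bp(q,97) for q in P]);print(W,W.mean(0));print(np.linalg.norm(W-np.roll(W,1,0),axis=1))
    print(np.degrees(np.arctan2(*(W[0]-W[3])[1::-1])),np.degrees(np.arctan2(*(W[1]-W[2])[1::-1])),np.degrees(np.arctan2(*(W[0]-W[1])[1::-1]))-90)
    d=t.bp(np.array((608,172))/3.8+[235,130],55);print('dial',d)
E
python3 fit.py
```

```text
[ 527.6404082   241.02017714    1.54586492  -11.15293411 -119.17713504
  -40.22707039   40.24689053  119.15732208] 0.7422650240582532
[-0.7 -0.1 -0.4 -0.1  0.2  0.6  0.5  0.5  1.   0.5 -1.2 -0.9  0.  -0.2
 -0.2  0.4  0.7  0.1  0.7  0.5 -0.  -1.8 -1.3  0.3 -0.1 -0.2  0.4  0.2
 -0.   0.2  0.2 -0.3 -2.1 -1.7  0.3  0.1 -0.7  0.3  0.2 -0.4  0.2 -0.3
 -0.8 -2.  -0.6  0. ]
0 [646.3382792  220.31514928  70.89022046]
1 [567.41274997 222.28328133  70.89022046]
2 [486.96379805 224.28940231  70.89022046]
3 [408.07788961 226.25654635  70.89022046]
[[ 656.61529314 -265.06239206   97.        ]
 [ 583.05173746 -477.75077206   97.        ]
 [ 444.06437316 -430.63118793   97.        ]
 [ 515.07804326 -220.16919348   97.        ]] [ 549.70236176 -348.40338638   97.        ]
[148.48633736 225.05098025 146.75742789 222.1197705 ]
-17.59813825623509 -18.72771915599294 -19.079214508378328
dial [ 697.40884545 -398.05161952   55.        ]
```

```bash
cat > plan.py <<'E'
from h import *
import sys
p=np.load('p.npy')
from fit import corners
_,_,EX,EY,UP,N=corners(p,0)
def Rbar():  # tool z=-n, tool x=-up, y = z x x
    return np.c_[-UP,np.cross(-N,-UP),-N]
def Rdown(ang): # tool x at angle deg
    a=np.radians(ang);x=np.array([np.cos(a),np.sin(a),0]);z=np.array([0,0,-1.]);return np.c_[x,np.cross(z,x),z]
def cur():
    s=ctrl.get_state();q=s['ee_rot'];return s,np.array(s['position']),Rn.from_quat([q[1],q[2],q[3],q[0]]).as_matrix()
def go(P,R):
    s,p0,R0=cur()
    d=R0.T@(np.array(P)-p0)/1000; w=np.degrees(Rn.from_matrix(R0.T@R).as_rotvec())
    print('t',round(s['t'],2),'pos',p0.round(1),'q',np.round(s['qpos'],2),'F',np.round(s['ft_force'],1),'g',round(s['grip_width'],1))
    print('SHIFT',d.round(4).tolist(),'TURN',w.round(2).tolist(),'dist',np.linalg.norm(d).round(3),'ang',np.linalg.norm(w).round(1))
E
python3 - <<'E'
from plan import *
print(Rbar().round(3),N.round(3))
go([320,330,440],Rdown(155)); go([390,80,440],Rdown(210))
E
```

```text
[[-0.02  -1.     0.014]
 [-0.819  0.025  0.573]
 [-0.574  0.    -0.819]] [-0.014 -0.573  0.819]
t 0.25 pos [230.6 499.2 303.6] q [0.99 0.26 0.02 1.33 0.   1.42] F [-0.1 -0.1 -0. ] g 85.4
SHIFT [-0.1521, -0.1162, -0.1364] TURN [-0.04, -0.01, 0.2] dist 0.235 ang 0.2
t 0.25 pos [230.6 499.2 303.6] q [0.99 0.26 0.02 1.33 0.   1.42] F [-0.1 -0.1 -0. ] g 85.4
SHIFT [-0.3205, -0.3138, -0.1362] TURN [-0.03, -0.02, -54.8] dist 0.469 ang 54.8
```

Candidates: the brown bars in the tray, at top-view pixels (207,191), (206,217), (204,244) and (204,270), which are bars 0 to 3. The look-alikes are yellow blocks at (208,138) and (107,222), and they are excluded by colour. The close crop s2.png shows four dark brown bars on the grey slope. I start with bar 3, the leftmost, at side pixel (160,194).

carry_out:
  series:
    - [[0, 0, -0.05], [0, 0, 0], 0.06]
    - [[0, 0, -0.1], [0, 0, -5], 0.06]
    - [[-0.02, -0.02, -0.135], [0, 0, -13], 0.06]
    - [[-0.06, -0.05, -0.136], [0, 0, -21], 0.06]
    - [[-0.09, -0.09, -0.136], [0, 0, -29], 0.06]
  squeeze: 60

```text
t: 0.75
position: [274.9, 383.9, 440.3]
ee_rot: [0.001, -0.036, 0.999, 0.0]
ft_force: [-0.2, -0.2, -0.2]
grip_width: 59.9
```

```bash
python3 - <<'E'
from plan import *
go([390,80,440],Rdown(270)); c=np.array([408,226,71]); go(c+N*(54+6+150),Rbar())
E
```

```text
t 0.75 pos [274.9 383.9 440.3] q [ 0.77  0.12  0.18  1.64 -0.    0.7 ] F [-0.2 -0.2 -0.2] g 59.9
SHIFT [-0.0928, -0.3114, 0.0002] TURN [-0.03, 0.09, -85.85] dist 0.325 ang 85.8
t 0.75 pos [274.9 383.9 440.3] q [ 0.77  0.12  0.18  1.64 -0.    0.7 ] F [-0.2 -0.2 -0.2] g 59.9
SHIFT [-0.1094, -0.2871, 0.1972] TURN [-25.74, -28.27, -81.56] dist 0.365 ang 90.1
```

carry_out:
  series:
    - [[-0.015, -0.048, 0], [0, 0, -8.5], 0.06]
    - [[-0.03, -0.096, 0], [0, 0, -17], 0.06]
    - [[-0.045, -0.144, 0], [0, 0, -25.5], 0.06]
    - [[-0.06, -0.192, 0], [0, 0, -34], 0.06]
    - [[-0.075, -0.24, 0], [0, 0, -42.5], 0.06]

```text
t: 1.25
position: [349.2, 190.2, 440.1]
ee_rot: [0.0, -0.337, 0.941, -0.0]
ft_force: [1.5, 0.9, 0.3]
grip_width: 59.9
```

```bash
python3 - <<'E'
from plan import *
c=np.array([408,226,71]); go(c+N*(54+6+150),Rbar())
E
```

```text
t 1.25 pos [349.2 190.2 440.1] q [ 0.29 -0.01  0.04  1.63  0.   -0.4 ] F [1.5 0.9 0.3] g 59.9
SHIFT [0.0107, -0.1008, 0.1971] TURN [-15.03, -32.78, -47.6] dist 0.222 ang 59.7
```

carry_out:
  series:
    - [[0.005, -0.04, 0], [0, 0, -8.5], 0.06]
    - [[0.01, -0.08, 0], [-3, -6, -14], 0.06]
    - [[0.01, -0.1, 0.02], [-6, -12, -20], 0.06]
    - [[0.011, -0.1, 0.06], [-9, -18, -26], 0.06]
    - [[0.011, -0.101, 0.1], [-11, -24, -32], 0.06]

```text
t: 1.75
position: [404.7, 105.7, 339.4]
ee_rot: [0.151, -0.559, 0.802, 0.146]
ft_force: [0.7, 0.9, -0.0]
grip_width: 60.1
```

```bash
python3 - <<'E'
from plan import *
c=np.array([408,226,71]); go(c+N*(54+6+150),Rbar())
E
```

```text
t 1.75 pos [404.7 105.7 339.4] q [-0.18 -0.03 -0.27  1.32  0.42 -1.39] F [ 0.7  0.9 -0. ] g 60.1
SHIFT [0.039, -0.0066, 0.0879] TURN [-5.67, -10.37, -17.6] dist 0.096 ang 21.2
```

carry_out:
  series:
    - [[0.013, -0.002, 0.03], [-2, -3.5, -6], 0.06]
    - [[0.026, -0.004, 0.06], [-4, -7, -12], 0.06]
    - [[0.039, -0.007, 0.088], [-5.7, -10.4, -17.6], 0.06]
    - [[0.039, -0.007, 0.088], [-5.7, -10.4, -17.6], 0.06]

```text
t: 2.15
position: [403.5, 105.5, 240.3]
ee_rot: [0.211, -0.664, 0.685, 0.214]
ft_force: [-0.2, 0.1, 0.3]
grip_width: 60.1
```

```bash
python3 - <<'E'
from plan import *
c=np.array([408,226,71]); go(c+N*(54+6+150),Rbar())
w=shot('wrist','w1.png')
import pickle; pickle.dump(w,open('w1.pkl','wb'))
for i in range(4): print(i,w.proj(corners(p,i)[1]).round(0).tolist())
shot('side','s_1.png')
E
```

```text
t 2.15 pos [403.5 105.5 240.3] q [-0.26  0.1  -0.46  1.18  0.59 -1.86] F [-0.2  0.1  0.3] g 60.1
SHIFT [-0.0017, -0.0015, -0.0022] TURN [0.51, -0.06, -0.48] dist 0.003 ang 0.7
0 [[41.0, 243.0], [6.0, 243.0], [-27.0, 136.0], [12.0, 136.0]]
1 [[117.0, 242.0], [82.0, 242.0], [59.0, 135.0], [98.0, 135.0]]
2 [[193.0, 241.0], [159.0, 242.0], [146.0, 135.0], [185.0, 134.0]]
3 [[269.0, 240.0], [234.0, 241.0], [231.0, 134.0], [270.0, 134.0]]
```

View pics/w1.png

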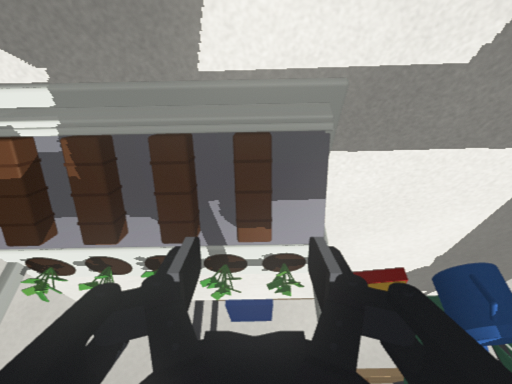

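View pics/s_1.png

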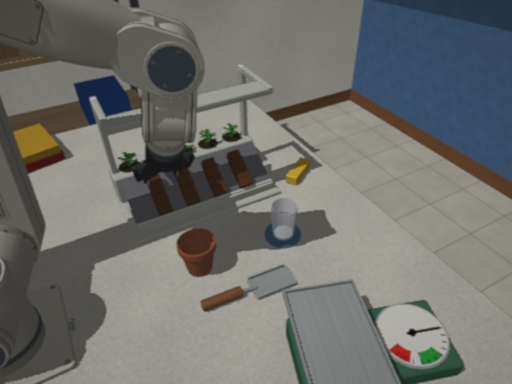

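The wrist view shows bar 3 at (233–272, 133–241), about 3 px right of the model (~2.5 mm). The orientation matches and all four bars are in place. I descend square to the slope.

```bash
python3 - <<'E'
from plan import *
c=np.array([406,226,71]); go(c+N*(54+7),Rbar())
E
```

```text
t 2.25 pos [404.8 105.7 243.9] q [-0.26  0.1  -0.45  1.19  0.59 -1.85] F [0.6 0.2 0.2] g 60.0
SHIFT [0.0, 0.0013, 0.1496] TURN [0.2, -0.25, -0.52] dist 0.15 ang 0.6
```

carry_out:
  series:
    - [[0, 0, 0.045], [0.2, -0.2, -0.5], 0.06]
    - [[0, 0.001, 0.09], [0.2, -0.2, -0.5], 0.06]
    - [[0, 0.001, 0.125], [0.2, -0.2, -0.5], 0.06]
    - [[0, 0.001, 0.149], [0.2, -0.2, -0.5], 0.06]
    - [[0, 0.001, 0.149], [0.2, -0.2, -0.5], 0.06]

```text
t: 2.75
position: [405.5, 192.4, 122.2]
ee_rot: [0.216, -0.667, 0.682, 0.209]
ft_force: [-0.4, 0.9, -0.3]
grip_width: 59.7
```

```bash
python3 - <<'E'
from plan import *
c=np.array([406,226,71]); go(c+N*(54+7),Rbar())
w=shot('wrist','w2.png')
c=shot('side'); crop(c,'s_2.png',90,60,290,230,4)
E
```

```text
t 2.75 pos [405.5 192.4 122.2] q [-0.05  0.22 -0.67  0.69  0.61 -1.6 ] F [-0.4  0.9 -0.3] g 59.7
SHIFT [0.0018, 0.0003, 0.0002] TURN [-0.07, -0.05, 0.22] dist 0.002 ang 0.2
```

View pics/w2.png

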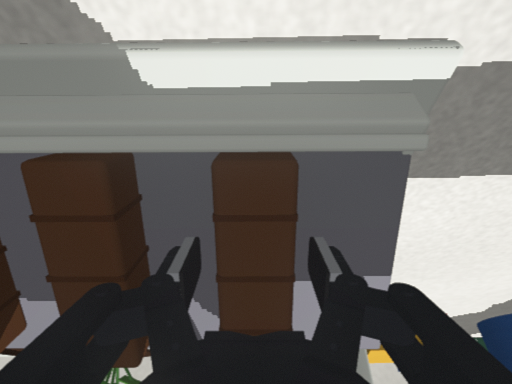

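View pics/s_2.png

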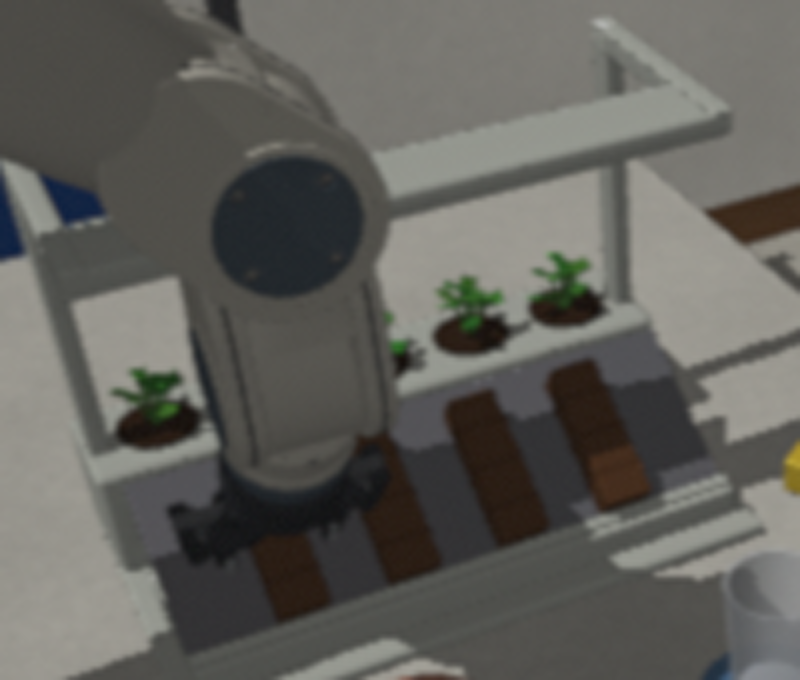

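Both fingers (inner edges near cols 190 and 320) straddle bar 3 (cols 213–297), which is centred between them. I close the gripper.

carry_out:
  series:
    - [[0.001, 0, 0], [0, 0, 0], 0.02]
    - [[0.001, 0, 0], [0, 0, 0], 0.02]
    - [[0.001, 0, 0], [0, 0, 0], 0.02]
    - [[0.001, 0, 0], [0, 0, 0], 0.02]
  squeeze: 50

```text
t: 3.25
position: [405.3, 189.6, 123.6]
ee_rot: [0.217, -0.666, 0.682, 0.209]
ft_force: [-16.2, -26.7, 45.0]
grip_width: 35.7
```

carry_out:
  series:
    - [[0, 0, -0.02], [0, 0, 0], 0.02]
    - [[0, 0, -0.05], [0, 0, 0], 0.02]
    - [[0, 0, -0.09], [0, 0, 0], 0.02]
    - [[0, 0, -0.12], [0, 0, 0], 0.02]
    - [[0, 0, -0.12], [0, 0, 0], 0.02]

```text
t: 3.75
position: [405.1, 119.7, 222.3]
ee_rot: [0.217, -0.667, 0.682, 0.207]
ft_force: [0.2, 0.5, -1.0]
grip_width: 35.4
```

```bash
python3 - <<'E'
from plan import *
go([440,50,300],Rdown(230)) 
w=shot('wrist','w3.png')
c=shot('side','s_3.png')
E
```

```text
t 3.75 pos [405.1 119.7 222.3] q [-0.23  0.11 -0.5   1.09  0.6  -1.82] F [ 0.2  0.5 -1. ] g 35.4
SHIFT [0.0122, -0.0372, -0.1028] TURN [11.29, 33.72, 37.52] dist 0.11 ang 51.7
```

View pics/w3.png

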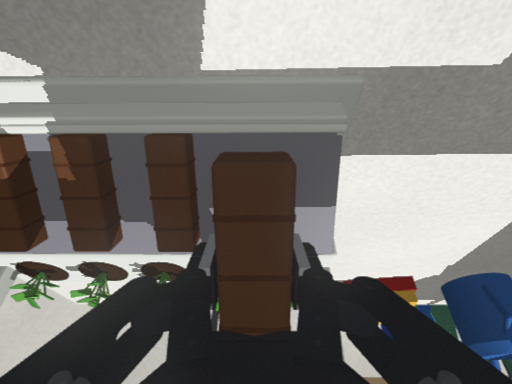

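View pics/s_3.png

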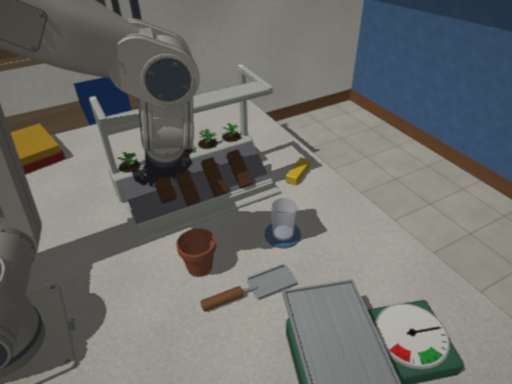

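Bar 3 is held (opening 35.4 mm, wrist view cols 212–295) and the other three bars are still in place. Closing pushed the tips against the tray floor with about 50 N, so the next grasps will be higher. Now I carry it over the pan.

carry_out:
  series:
    - [[0.002, -0.007, -0.02], [2, 6, 6.5], 0.02]
    - [[0.005, -0.015, -0.04], [4, 11, 12], 0.02]
    - [[0.007, -0.022, -0.06], [5.5, 16, 18], 0.02]
    - [[0.01, -0.03, -0.08], [7.5, 21.5, 24], 0.02]
    - [[0.012, -0.037, -0.1], [9.5, 27.5, 30.5], 0.02]

```text
t: 4.35
position: [438.6, 53.6, 294.0]
ee_rot: [0.042, -0.478, 0.877, 0.04]
ft_force: [0.7, -1.0, -1.2]
grip_width: 35.5
```

```bash
python3 - <<'E'
from plan import *
go([529,-411,300],Rdown(161.5)) 
E
```

```text
t 4.35 pos [438.6  53.6 294. ] q [-0.13  0.06 -0.26  1.24  0.11 -1.12] F [ 0.7 -1.  -1.2] g 35.5
SHIFT [0.3379, -0.3269, -0.0543] TURN [5.75, 4.3, 75.57] dist 0.473 ang 75.9
```

carry_out:
  series:
    - [[0.025, -0.025, -0.005], [0.5, 0.5, 7], 0.02]
    - [[0.055, -0.053, -0.01], [1, 1, 15], 0.02]
    - [[0.088, -0.085, -0.015], [2, 1.5, 23], 0.02]
    - [[0.12, -0.117, -0.02], [2.5, 2, 31], 0.02]
    - [[0.15, -0.147, -0.025], [3, 2.2, 38], 0.02]

```text
t: 4.85
position: [481.7, -154.7, 295.6]
ee_rot: [0.022, -0.165, 0.986, 0.022]
ft_force: [1.0, 0.5, -1.5]
grip_width: 35.1
```

```bash
python3 - <<'E'
from plan import *
go([529,-411,300],Rdown(161.5)) 
E
```

```text
t 4.85 pos [ 481.7 -154.7  295.6] q [-0.5   0.18 -0.11  1.28  0.06 -0.84] F [ 1.   0.5 -1.5] g 35.1
SHIFT [0.0383, -0.2574, -0.0159] TURN [3.0, 2.16, 37.51] dist 0.261 ang 37.7
```

carry_out:
  series:
    - [[0.007, -0.047, -0.004], [0.6, 0.4, 7.5], 0.02]
    - [[0.014, -0.094, -0.008], [1.2, 0.8, 15], 0.02]
    - [[0.021, -0.141, -0.012], [1.8, 1.2, 22.5], 0.02]
    - [[0.028, -0.188, -0.016], [2.4, 1.7, 30], 0.02]
    - [[0.034, -0.23, -0.016], [3, 2.2, 36], 0.02]

```text
t: 5.35
position: [525.9, -384.1, 301.4]
ee_rot: [0.0, 0.148, 0.989, -0.0]
ft_force: [0.2, 0.5, -0.8]
grip_width: 35.2
```

```bash
python3 - <<'E'
from plan import *
go([529,-411,220],Rdown(161.5)) 
E
```

```text
t 5.35 pos [ 525.9 -384.1  301.4] q [-0.76  0.44  0.28  1.42 -0.   -0.46] F [ 0.2  0.5 -0.8] g 35.2
SHIFT [-0.0108, -0.0248, 0.0814] TURN [-0.04, 0.04, 1.5] dist 0.086 ang 1.5
```

carry_out:
  series:
    - [[-0.005, -0.012, 0.03], [0, 0, 1], 0.02]
    - [[-0.011, -0.025, 0.06], [0, 0, 1.5], 0.02]
    - [[-0.011, -0.025, 0.09], [0, 0, 1.5], 0.02]
    - [[-0.011, -0.025, 0.1], [0, 0, 1.5], 0.02]
    - [[-0.011, -0.025, 0.1], [0, 0, 1.5], 0.02]

```text
t: 5.85
position: [528.6, -408.5, 200.4]
ee_rot: [-0.001, 0.158, 0.987, 0.001]
ft_force: [0.0, 0.2, -0.7]
grip_width: 35.1
```

```bash
python3 - <<'E'
from plan import *
go([529,-411,175],Rdown(161.5)) 
w=shot('wrist','w4.png')
t=shot('top');crop(t,'t4.png',320,140,450,270,5)
s=shot('side');crop(s,'s4.png',270,250,512,384,3.2)
import pickle;pickle.dump((w,t,s),open('c4.pkl','wb'))
# predicted pan floor inner corners and slot
a=np.radians(-18.5);px=np.array([np.cos(a),np.sin(a),0]);py=np.array([-np.sin(a),np.cos(a),0]);pc=np.array([550,-348,97.])
print((w.proj([pc+70*i*px+110*j*py for i,j in((1,1),(1,-1),(-1,-1),(-1,1))])).round(0).tolist())
E
```

```text
t 5.85 pos [ 528.6 -408.5  200.4] q [-0.78  0.5   0.13  1.21  0.   -0.47] F [ 0.   0.2 -0.7] g 35.1
SHIFT [-0.0012, -0.0023, 0.0254] TURN [0.08, -0.12, 0.35] dist 0.026 ang 0.4
[[483.0, 312.0], [193.0, 311.0], [179.0, 119.0], [542.0, 122.0]]
```

View pics/w4.png

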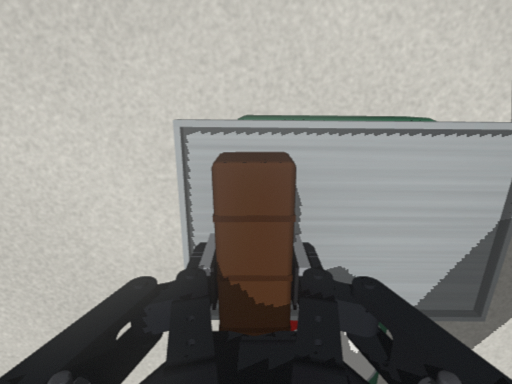

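View pics/t4.png

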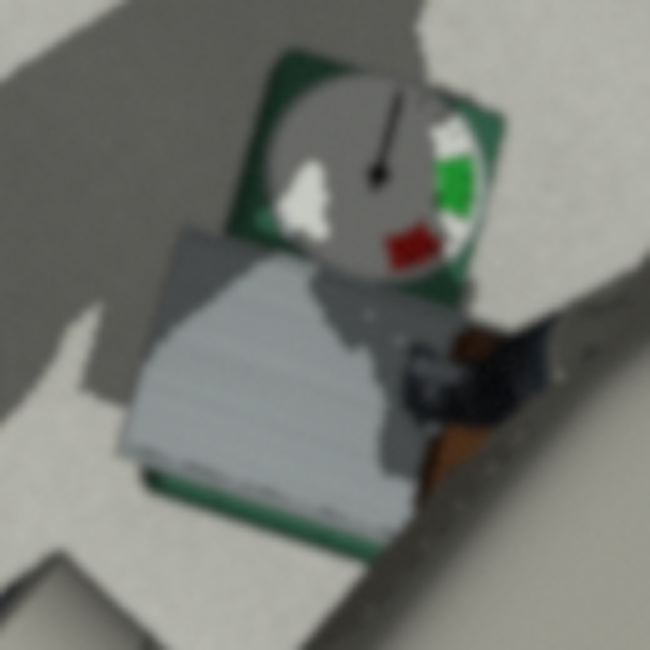

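View pics/s4.png

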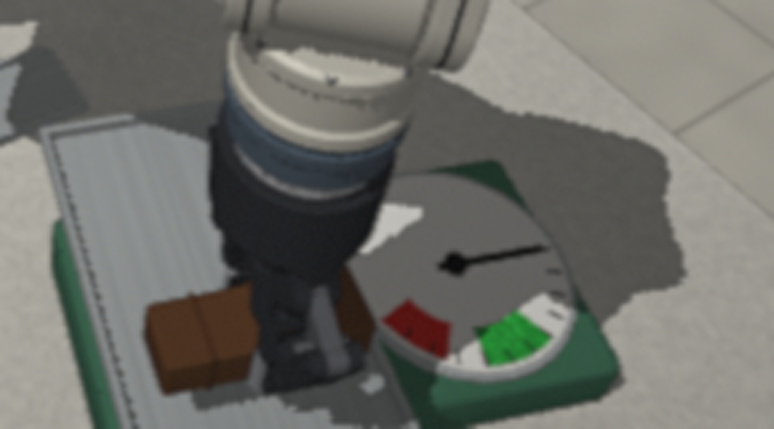

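```bash
python3 - <<'E'
from plan import *
import pickle
w,t,s=pickle.load(open('c4.pkl','rb'))
a=np.radians(-18.5);px=np.array([np.cos(a),np.sin(a),0]);py=np.array([-np.sin(a),np.cos(a),0])
_,p0,R0=cur()
for z in (146,151,156):
    A=[w.bp(q,z) for q in ((219,332),(290,332),(212,160),(295,160))]
    print(z,[((q-p0)@px).round(1) for q in A],[((q-p0)@py).round(1) for q in A])
for dz in (0,):
    B=[w.bp(q,97) for q in ((183,128),(188,200),(300,129),(480,318),(505,131))]
    print([((q-[554,-348,97])@px).round(1) for q in B],[((q-[554,-348,97])@py).round(1) for q in B])
E
```

```text
146 [np.float64(42.6), np.float64(42.3), np.float64(-54.4), np.float64(-54.7)] [np.float64(-18.4), np.float64(21.2), np.float64(-18.6), np.float64(19.0)]
151 [np.float64(37.7), np.float64(37.5), np.float64(-55.3), np.float64(-55.6)] [np.float64(-17.7), np.float64(20.4), np.float64(-17.8), np.float64(18.3)]
156 [np.float64(32.9), np.float64(32.6), np.float64(-56.3), np.float64(-56.5)] [np.float64(-16.9), np.float64(19.5), np.float64(-17.1), np.float64(17.5)]
[np.float64(-68.7), np.float64(-22.3), np.float64(-68.6), np.float64(71.4), np.float64(-68.3)] [np.float64(-109.2), np.float64(-109.1), np.float64(-37.7), np.float64(107.8), np.float64(87.8)]
```

```bash
python3 - <<'E'
from plan import *
go([534,-410.6,170],Rdown(161.5)) 
E
```

```text
t 6.0 pos [ 529.3 -409.6  204.3] q [-0.78  0.5   0.14  1.21  0.   -0.47] F [ 0.1  0.5 -0.3] g 35.3
SHIFT [-0.0047, 0.0005, 0.0343] TURN [-0.09, 0.2, 0.37] dist 0.035 ang 0.4
```

carry_out:
  series:
    - [[-0.005, 0, 0.01], [0, 0.2, 0.4], 0.02]
    - [[-0.005, 0, 0.02], [0, 0.2, 0.4], 0.02]
    - [[-0.005, 0, 0.029], [0, 0.2, 0.4], 0.02]
    - [[-0.005, 0, 0.034], [0, 0.2, 0.4], 0.02]
    - [[-0.005, 0, 0.034], [0, 0.2, 0.4], 0.02]

```text
t: 6.5
position: [533.0, -411.0, 167.4]
ee_rot: [-0.002, 0.161, 0.987, 0.0]
ft_force: [0.1, 0.1, -1.3]
grip_width: 35.1
```

```bash
python3 - <<'E'
from plan import *
s=shot('side');crop(s,'s5.png',270,250,512,384,3.2)
go([534,-410.6,168],Rdown(161.5)) 
E
```

```text
t 6.55 pos [ 533.2 -411.3  168.1] q [-0.78  0.53  0.1   1.14 -0.   -0.46] F [-0.  -0.  -1.2] g 35.1
SHIFT [-0.0005, 0.0009, 0.0001] TURN [-0.01, -0.17, -0.07] dist 0.001 ang 0.2
```

View pics/s5.png

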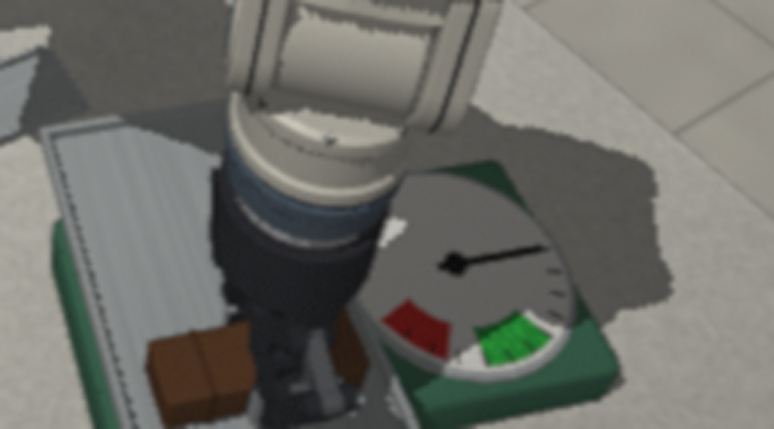

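carry_out:
  series:
    - [[0, 0, 0.002], [0, 0, 0], 0.02]
    - [[0, 0, 0.003], [0, 0, 0], 0.02]
    - [[0, 0, 0.003], [0, 0, 0], 0.02]

```text
t: 6.85
position: [533.3, -411.4, 165.7]
ee_rot: [-0.001, 0.161, 0.987, -0.0]
ft_force: [0.2, 0.6, -1.2]
grip_width: 35.1
```

```bash
python3 - <<'E'
from plan import *
s=shot('side');crop(s,'s6.png',270,250,512,384,3.2)
go([534,-410.6,168],Rdown(161.5)) 
E
```

```text
t 6.9 pos [ 533.4 -411.4  165.8] q [-0.78  0.53  0.09  1.13 -0.   -0.46] F [ 0.3 -0.2 -1.3] g 35.2
SHIFT [-0.0003, 0.0009, -0.0022] TURN [-0.03, -0.11, -0.07] dist 0.002 ang 0.1
```

View pics/s6.png

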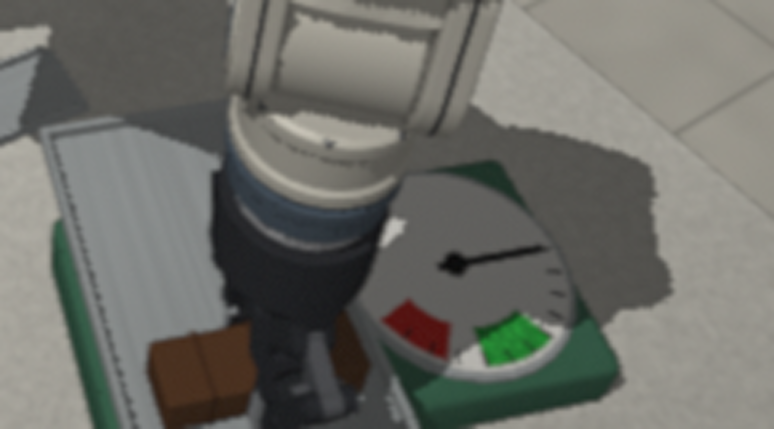

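carry_out:
  series:
    - [[0, 0, 0.002], [0, 0, 0], 0.02]
    - [[0, 0, 0.004], [0, 0, 0], 0.02]
    - [[0, 0, 0.004], [0, 0, 0], 0.02]
    - [[0, 0, 0.004], [0, 0, 0], 0.02]

```text
t: 7.3
position: [533.4, -411.3, 161.5]
ee_rot: [-0.001, 0.161, 0.987, -0.0]
ft_force: [-0.8, 0.1, -0.6]
grip_width: 35.2
```

```bash
python3 - <<'E'
from plan import *
s=shot('side');crop(s,'s7.png',270,250,512,384,3.2)
go([534,-410.6,168],Rdown(161.5)) 
E
```

```text
t 7.35 pos [ 533.4 -411.3  161.6] q [-0.78  0.53  0.09  1.13 -0.   -0.46] F [-0.2  0.6 -0.5] g 35.3
SHIFT [-0.0003, 0.0009, -0.0064] TURN [-0.03, -0.12, -0.06] dist 0.006 ang 0.1
```

View pics/s7.png

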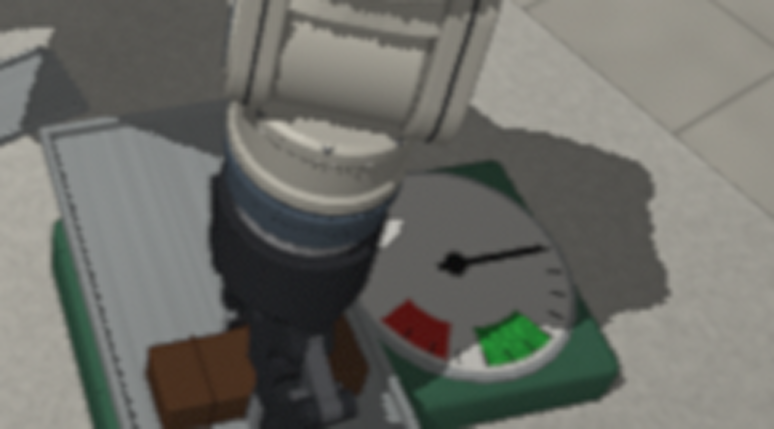

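carry_out:
  series:
    - [[0, 0, 0.002], [0, 0, 0], 0.02]
    - [[0, 0, 0.003], [0, 0, 0], 0.02]
    - [[0, 0, 0.003], [0, 0, 0], 0.02]
    - [[0, 0, 0.003], [0, 0, 0], 0.02]
    - [[0, 0, 0.003], [0, 0, 0], 0.02]

```text
t: 7.85
position: [533.4, -411.4, 158.7]
ee_rot: [-0.001, 0.161, 0.987, -0.0]
ft_force: [0.5, -0.8, -0.2]
grip_width: 35.6
```

```bash
python3 - <<'E'
from plan import *
s=shot('side');crop(s,'s8.png',270,250,512,384,3.2)
go([534,-410.6,168],Rdown(161.5)) 
E
```

```text
t 7.9 pos [ 533.4 -411.4  158.7] q [-0.78  0.53  0.08  1.12 -0.   -0.46] F [-0.6 -0.6 -0.7] g 35.1
SHIFT [-0.0003, 0.0009, -0.0093] TURN [-0.03, -0.12, -0.06] dist 0.009 ang 0.1
```

View pics/s8.png

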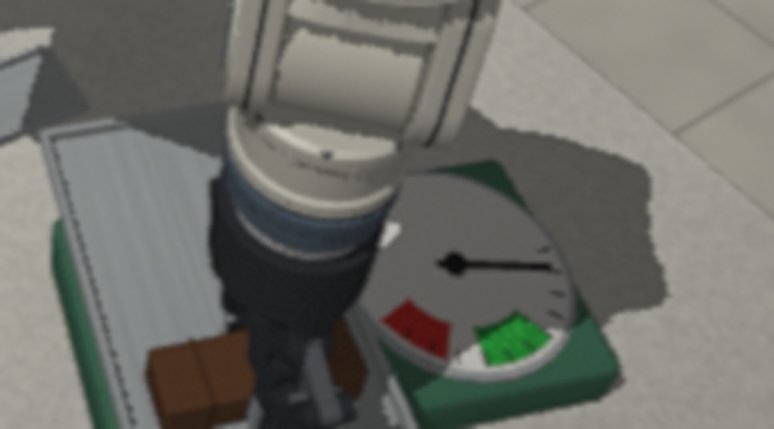

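The needle moved to about 0.25 rad, so the bar touches the pan floor (contact at TCP z≈161.3). I go slightly lower, release narrowly, then lift.

carry_out:
  series:
    - [[0, 0, 0.0015], [0, 0, 0], 0.02]
    - [[0, 0, 0.0015], [0, 0, 0], 0.046]
    - [[0, 0, 0.0015], [0, 0, 0], 0.046]
    - [[0, 0, 0.0015], [0, 0, 0], 0.046]

```text
t: 8.3
position: [533.4, -411.3, 157.2]
ee_rot: [-0.001, 0.161, 0.987, -0.0]
ft_force: [-0.5, -0.7, 0.4]
grip_width: 45.9
```

carry_out:
  series:
    - [[0, 0, -0.02], [0, 0, 0], 0.046]
    - [[0, 0, -0.05], [0, 0, 0], 0.046]
    - [[0, 0, -0.095], [0, 0, 0], 0.06]
    - [[0, 0, -0.135], [0, 0, 0], 0.06]
    - [[0, 0, -0.135], [0, 0, 0], 0.06]

```text
t: 8.8
position: [534.5, -412.1, 298.6]
ee_rot: [0.003, 0.161, 0.987, -0.003]
ft_force: [0.0, 0.5, -0.2]
grip_width: 59.8
```

```bash
python3 - <<'E'
from plan import *
s=shot('side');crop(s,'s9.png',270,250,512,384,3.2)
w=shot('wrist','w9.png')
go([440,50,300],Rdown(230)) 
E
```

```text
t 8.9 pos [ 533.8 -411.5  293.1] q [-0.78  0.48  0.33  1.42 -0.   -0.46] F [ 0.1  0.2 -1. ] g 59.9
SHIFT [0.2359, 0.4076, -0.0075] TURN [-0.08, -0.05, -68.56] dist 0.471 ang 68.6
```

View pics/s9.png

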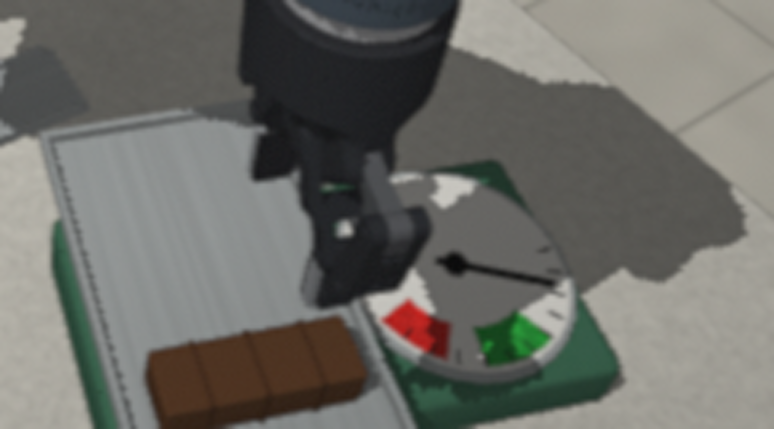

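View pics/w9.png

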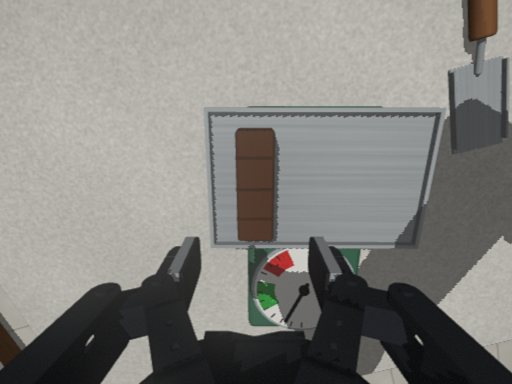

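Bar 3 lies flat in the pan at wrist view (236–275, 128–241), slightly toward the dial, and the needle reads about 0.4 rad. On to bar 2.

carry_out:
  series:
    - [[0.024, 0.041, 0], [0, 0, -7], 0.06]
    - [[0.048, 0.082, 0], [0, 0, -14], 0.06]
    - [[0.072, 0.123, 0], [0, 0, -21], 0.06]
    - [[0.096, 0.164, 0], [0, 0, -28], 0.06]
    - [[0.12, 0.205, 0], [0, 0, -35], 0.06]

```text
t: 9.4
position: [484.0, -176.9, 290.7]
ee_rot: [-0.002, -0.145, 0.989, 0.001]
ft_force: [0.7, 0.9, 0.6]
grip_width: 60.1
```

```bash
python3 - <<'E'
from plan import *
c=np.array([484.5,224,71])
go([470,50,300],Rdown(230));go(c+N*(54+11+130),Rbar()) 
E
```

```text
t 9.4 pos [ 484.  -176.9  290.7] q [-0.51  0.21 -0.08  1.29 -0.   -0.8 ] F [0.7 0.9 0.6] g 60.1
SHIFT [-0.0518, 0.2214, -0.0089] TURN [0.2, -0.16, -33.3] dist 0.228 ang 33.3
t 9.4 pos [ 484.  -176.9  290.7] q [-0.51  0.21 -0.08  1.29 -0.   -0.8 ] F [0.7 0.9 0.6] g 60.1
SHIFT [-0.0811, 0.2774, 0.0604] TURN [-21.67, -30.32, -69.58] dist 0.295 ang 78.9
```

carry_out:
  series:
    - [[-0.012, 0.047, -0.01], [-1, -1, -8], 0.06]
    - [[-0.024, 0.094, -0.01], [-3, -4, -15.5], 0.06]
    - [[-0.036, 0.141, -0.01], [-5, -7, -23], 0.06]
    - [[-0.048, 0.18, -0.01], [-7.5, -10, -30], 0.06]
    - [[-0.056, 0.21, -0.01], [-10, -14, -36.5], 0.06]

```text
t: 9.9
position: [478.6, 41.1, 301.4]
ee_rot: [0.106, -0.446, 0.883, 0.104]
ft_force: [0.1, 0.0, -0.6]
grip_width: 59.8
```

```bash
python3 - <<'E'
from plan import *
c=np.array([484.5,224,71])
go(c+N*(54+11+130),Rbar()) 
E
```

```text
t 9.9 pos [478.6  41.1 301.4] q [-0.23  0.1  -0.21  1.23  0.3  -1.16] F [ 0.1  0.  -0.6] g 59.8
SHIFT [-0.0365, 0.0325, 0.0876] TURN [-10.38, -16.62, -33.15] dist 0.1 ang 38.5
```

carry_out:
  series:
    - [[-0.007, 0.006, 0.015], [-2, -3.5, -7], 0.06]
    - [[-0.014, 0.013, 0.033], [-4, -7, -14], 0.06]
    - [[-0.021, 0.02, 0.05], [-6.2, -10.5, -21], 0.06]
    - [[-0.029, 0.026, 0.07], [-8.3, -13.5, -27.5], 0.06]
    - [[-0.036, 0.032, 0.087], [-10.4, -16.6, -33.1], 0.06]

```text
t: 10.4
position: [482.3, 109.2, 230.0]
ee_rot: [0.215, -0.665, 0.684, 0.21]
ft_force: [-0.5, -1.2, -0.1]
grip_width: 60.2
```

carry_out:
  series:
    - [[0, 0, 0.001], [0, 0, 0], 0.06]
    - [[0, 0, 0.001], [0, 0, 0], 0.06]

```text
t: 10.6
position: [482.8, 108.9, 230.1]
ee_rot: [0.213, -0.663, 0.687, 0.209]
ft_force: [0.4, 0.3, 0.1]
grip_width: 60.3
```

```bash
python3 - <<'E'
from plan import *
w=shot('wrist','w10.png')
for i in range(4): print(i,w.proj(corners(p,i)[1]).round(0).tolist())
c=np.array([484.5,224,71])
go(c+N*(54+11),Rbar()) 
E
```

```text
0 [[115.0, 249.0], [79.0, 249.0], [55.0, 139.0], [95.0, 139.0]]
1 [[192.0, 248.0], [157.0, 248.0], [143.0, 138.0], [183.0, 138.0]]
2 [[272.0, 247.0], [236.0, 248.0], [233.0, 137.0], [273.0, 137.0]]
3 [[350.0, 247.0], [314.0, 247.0], [321.0, 137.0], [361.0, 136.0]]
t 10.65 pos [483.1 108.8 230.9] q [-0.21  0.22 -0.33  1.14  0.6  -1.79] F [ 0.  -0.1 -0.1] g 59.8
SHIFT [-0.0032, 0.0019, 0.1321] TURN [-0.21, -0.26, -0.54] dist 0.132 ang 0.6
```

View pics/w10.png

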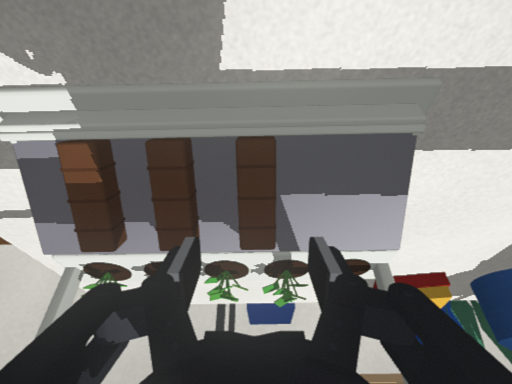

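Bar 2 is at cols 237–276, rows 137–249, centred between the fingers. I descend.

carry_out:
  series:
    - [[-0.001, 0.001, 0.045], [-0.1, -0.2, -0.3], 0.06]
    - [[-0.002, 0.002, 0.085], [-0.1, -0.2, -0.3], 0.06]
    - [[-0.002, 0.002, 0.115], [-0.1, -0.2, -0.3], 0.06]
    - [[-0.002, 0.002, 0.132], [-0.1, -0.2, -0.3], 0.06]
    - [[-0.002, 0.002, 0.132], [-0.1, -0.2, -0.3], 0.06]

```text
t: 11.15
position: [482.8, 186.7, 123.2]
ee_rot: [0.215, -0.665, 0.684, 0.21]
ft_force: [-0.1, -1.8, 0.6]
grip_width: 60.2
```

```bash
python3 - <<'E'
from plan import *
c=np.array([484,224,71])
go(c+N*(54+11),Rbar()) 
shot('wrist','w11.png')
E
```

```text
t 11.15 pos [482.8 186.7 123.2] q [-0.05  0.33 -0.5   0.76  0.61 -1.6 ] F [-0.1 -1.8  0.6] g 60.2
SHIFT [-0.0006, -0.0003, -0.0009] TURN [-0.02, -0.03, -0.15] dist 0.001 ang 0.2
```

View pics/w11.png

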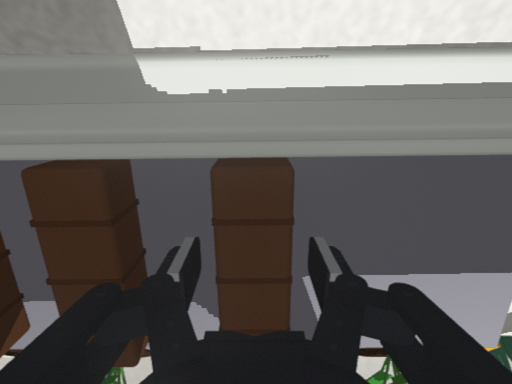

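carry_out:
  series:
    - [[-0.001, 0, -0.004], [0, 0, 0], 0.06]
    - [[-0.001, 0, -0.004], [0, 0, 0], 0.02]
    - [[-0.001, 0, -0.004], [0, 0, 0], 0.02]
    - [[-0.001, 0, -0.004], [0, 0, 0], 0.02]
    - [[-0.001, 0, -0.004], [0, 0, 0], 0.02]
  squeeze: 50

```text
t: 11.7
position: [484.3, 183.9, 129.0]
ee_rot: [0.217, -0.665, 0.684, 0.209]
ft_force: [-1.9, -7.5, 10.7]
grip_width: 35.4
```

```bash
python3 - <<'E'
from plan import *
c=np.array([484,224,71])
go(c+N*(54+11),Rbar()) 
E
```

```text
t 11.7 pos [484.3 183.9 129. ] q [-0.06  0.32 -0.5   0.77  0.61 -1.61] F [-1.9 -7.5 10.7] g 35.4
SHIFT [0.0004, 0.0013, 0.0055] TURN [-0.27, 0.02, -0.07] dist 0.006 ang 0.3
```

carry_out:
  series:
    - [[0, 0, -0.02], [0, 0, 0], 0.02]
    - [[0, 0, -0.05], [0, 0, 0], 0.02]
    - [[0, 0, -0.09], [0, 0, 0], 0.02]
    - [[0, 0, -0.12], [0, 0, 0], 0.02]
    - [[0, 0, -0.12], [0, 0, 0], 0.02]

```text
t: 12.2
position: [483.0, 113.7, 229.1]
ee_rot: [0.218, -0.665, 0.684, 0.207]
ft_force: [1.0, 0.4, -2.3]
grip_width: 34.8
```

```bash
python3 - <<'E'
from plan import *
go([460,50,300],Rdown(225)) 
w=shot('wrist','w12.png')
E
```

```text
t 12.2 pos [483.  113.7 229.1] q [-0.2   0.22 -0.33  1.13  0.6  -1.78] F [ 1.   0.4 -2.3] g 34.8
SHIFT [0.0121, 0.0207, -0.0952] TURN [12.86, 33.39, 42.04] dist 0.098 ang 55.2
```

View pics/w12.png

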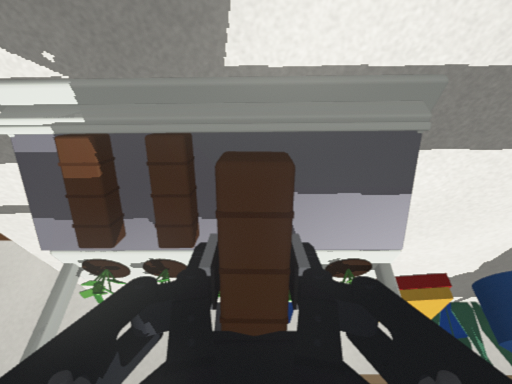

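Bar 2 is held and bars 0 and 1 are still in place. Now to the pan's middle slot.

carry_out:
  series:
    - [[0.002, 0.004, -0.02], [2, 6, 6.5], 0.02]
    - [[0.005, 0.008, -0.04], [4, 11, 12], 0.02]
    - [[0.007, 0.012, -0.06], [5.5, 16, 18], 0.02]
    - [[0.01, 0.016, -0.08], [7.5, 21.5, 24], 0.02]
    - [[0.012, 0.02, -0.095], [9.5, 27, 31], 0.02]

```text
t: 12.75
position: [459.3, 51.7, 297.0]
ee_rot: [0.044, -0.472, 0.88, 0.044]
ft_force: [0.6, -0.4, -1.4]
grip_width: 34.8
```

```bash
python3 - <<'E'
from plan import *
go([549.6,-347.2,300],Rdown(161.5)) 
E
```

```text
t 12.75 pos [459.3  51.7 297. ] q [-0.13  0.09 -0.21  1.25  0.12 -1.11] F [ 0.6 -0.4 -1.4] g 34.8
SHIFT [0.2793, -0.295, -0.0473] TURN [6.25, 4.44, 74.81] dist 0.409 ang 75.2
```

carry_out:
  series:
    - [[0.025, -0.026, -0.004], [0.5, 0.4, 7], 0.02]
    - [[0.053, -0.056, -0.009], [1.2, 0.9, 15], 0.02]
    - [[0.083, -0.088, -0.014], [2, 1.4, 23], 0.02]
    - [[0.113, -0.12, -0.02], [2.6, 1.8, 31], 0.02]
    - [[0.14, -0.148, -0.024], [3.2, 2.2, 38], 0.02]

```text
t: 13.25
position: [506.4, -149.2, 296.6]
ee_rot: [0.023, -0.159, 0.987, 0.025]
ft_force: [0.2, 0.4, -1.0]
grip_width: 35.3
```

```bash
python3 - <<'E'
from plan import *
go([549.6,-347.2,300],Rdown(161.5)) 
E
```

```text
t 13.25 pos [ 506.4 -149.2  296.6] q [-0.47  0.21 -0.06  1.29  0.07 -0.79] F [ 0.2  0.4 -1. ] g 35.3
SHIFT [0.0206, -0.2012, -0.013] TURN [3.33, 2.2, 36.74] dist 0.203 ang 37.0
```

carry_out:
  series:
    - [[0.004, -0.04, -0.004], [0.6, 0.4, 7.5], 0.02]
    - [[0.008, -0.08, -0.008], [1.2, 0.8, 15], 0.02]
    - [[0.012, -0.125, -0.012], [1.8, 1.2, 22.5], 0.02]
    - [[0.017, -0.165, -0.013], [2.6, 1.7, 30], 0.02]
    - [[0.02, -0.2, -0.013], [3.3, 2.2, 36.5], 0.02]

```text
t: 13.75
position: [551.0, -345.8, 299.7]
ee_rot: [-0.0, 0.159, 0.987, 0.0]
ft_force: [0.7, -0.2, -1.3]
grip_width: 35.2
```

carry_out:
  series:
    - [[0, 0, 0.03], [0, 0, 0], 0.02]
    - [[0, 0, 0.07], [0, 0, 0], 0.02]
    - [[0, 0, 0.1], [0, 0, 0], 0.02]
    - [[0, 0, 0.11], [0, 0, 0], 0.02]
    - [[0, 0, 0.11], [0, 0, 0], 0.02]

```text
t: 14.25
position: [550.5, -343.4, 189.4]
ee_rot: [-0.001, 0.156, 0.988, 0.001]
ft_force: [0.3, 0.8, -2.2]
grip_width: 35.0
```

```bash
python3 - <<'E'
from plan import *
go([549.6,-347.2,163],Rdown(161.5)) 
shot('wrist','w13.png')
s=shot('side');crop(s,'s13.png',270,250,512,384,3.2)
E
```

```text
t 14.25 pos [ 550.5 -343.4  189.4] q [-0.69  0.48  0.06  1.16  0.   -0.37] F [ 0.3  0.8 -2.2] g 35.0
SHIFT [-0.0003, -0.004, 0.0264] TURN [0.12, -0.13, 0.59] dist 0.027 ang 0.6
```

View pics/w13.png

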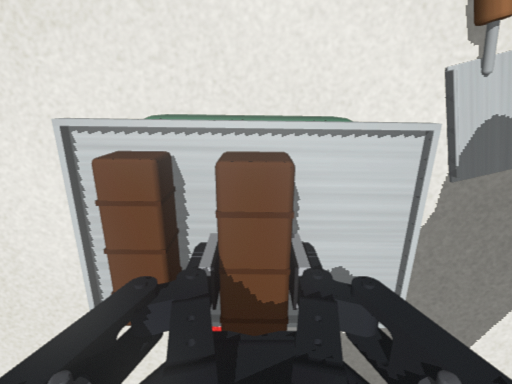

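View pics/s13.png

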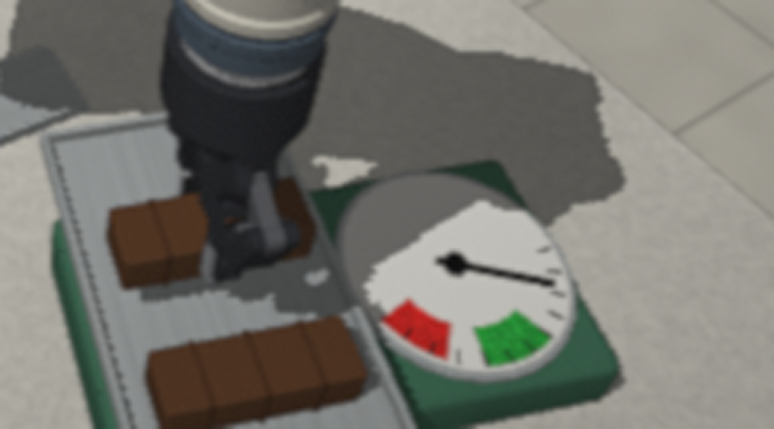

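carry_out:
  series:
    - [[0, -0.003, 0.012], [0, 0, 0.6], 0.02]
    - [[0, -0.003, 0.022], [0, 0, 0.6], 0.02]
    - [[0, -0.003, 0.028], [0, 0, 0.6], 0.02]
    - [[0, -0.003, 0.03], [0, 0, 0.6], 0.02]
    - [[0, -0.003, 0.03], [0, 0, 0.6], 0.02]

```text
t: 14.85
position: [549.8, -347.0, 161.0]
ee_rot: [0.0, 0.161, 0.987, 0.0]
ft_force: [-0.6, -0.2, -1.2]
grip_width: 35.0
```

```bash
cat > needle.py <<'E'
from h import *
def rect(c,fn):
    # rectified dial top view: dial centre (700,-398,~57), scale 4px/mm; up=scale x
    a=np.radians(-18.5);px=np.array([np.cos(a),np.sin(a),0]);py=np.array([-np.sin(a),np.cos(a),0]);d=np.array([554,-348,55.])+158*px
    src=np.array([d+75*i*px+75*j*py for i,j in((1,1),(1,-1),(-1,-1),(-1,1))])
    H=cv2.getPerspectiveTransform(c.proj(src).astype(np.float32),np.float32([[0,0],[400,0],[400,400],[0,400]]))
    im=cv2.warpPerspective(c.im[:,:,::-1],H,(400,400),flags=cv2.INTER_CUBIC);cv2.imwrite('pics/'+fn,im)
E
python3 - <<'E'
from plan import *
from needle import rect
s=shot('side');rect(s,'n14.png')
go([549.6,-347.2,160],Rdown(161.5)) 
E
```

```text
t 14.9 pos [ 549.9 -347.   161.4] q [-0.69  0.49  0.02  1.09  0.   -0.37] F [-0.4  0.6 -1.2] g 35.1
SHIFT [0.0003, -0.0002, 0.0014] TURN [0.04, 0.06, -0.02] dist 0.001 ang 0.1
```

View pics/n14.png

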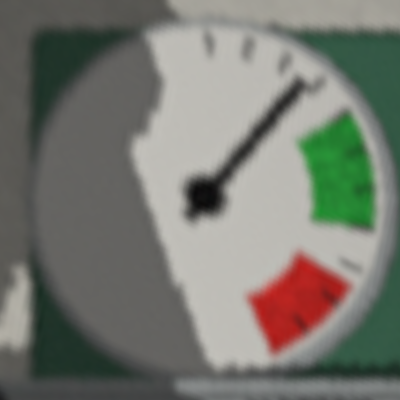

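The needle rose from ~0.42 to ~0.70 rad, so bar 2 touches the floor. I release it.

carry_out:
  series:
    - [[0, 0, 0.001], [0, 0, 0], 0.02]
    - [[0, 0, 0.001], [0, 0, 0], 0.046]
    - [[0, 0, 0.001], [0, 0, 0], 0.046]
    - [[0, 0, 0.001], [0, 0, 0], 0.046]

```text
t: 15.3
position: [550.0, -347.1, 160.5]
ee_rot: [0.001, 0.161, 0.987, 0.0]
ft_force: [-0.8, 0.5, 1.1]
grip_width: 45.8
```

carry_out:
  series:
    - [[0, 0, -0.02], [0, 0, 0], 0.046]
    - [[0, 0, -0.05], [0, 0, 0], 0.046]
    - [[0, 0, -0.095], [0, 0, 0], 0.06]
    - [[0, 0, -0.135], [0, 0, 0], 0.06]
    - [[0, 0, -0.135], [0, 0, 0], 0.06]

```text
t: 15.8
position: [550.7, -347.8, 301.7]
ee_rot: [0.005, 0.161, 0.987, -0.002]
ft_force: [-0.3, -0.2, -0.1]
grip_width: 60.2
```

```bash
python3 - <<'E'
from plan import *
from needle import rect
s=shot('side');rect(s,'n15.png');crop(s,'s15.png',270,250,512,384,3.2)
shot('wrist','w15.png')
go([460,50,300],Rdown(230)) 
E
```

```text
t 15.9 pos [ 549.9 -347.2  296.2] q [-0.69  0.43  0.27  1.4   0.   -0.37] F [ 0.2 -0.2 -0.2] g 59.9
SHIFT [0.2114, 0.3481, -0.0045] TURN [-0.11, 0.15, -68.52] dist 0.407 ang 68.5
```

View pics/n15.png

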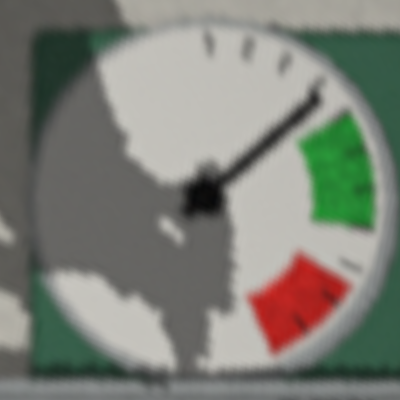

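View pics/w15.png

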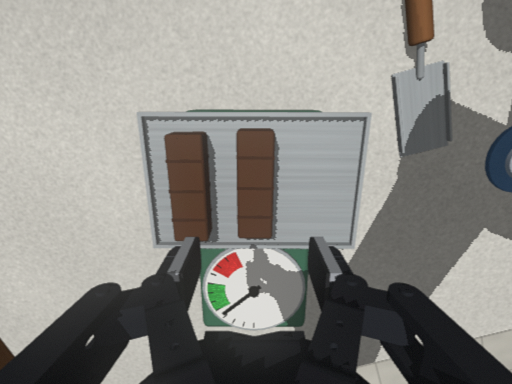

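Two bars lie side by side, and the needle rests at about 0.85 rad, below the green. A third bar is needed, so I go for bar 1.

carry_out:
  series:
    - [[0.024, 0.04, 0], [0, 0, -7], 0.06]
    - [[0.048, 0.08, 0], [0, 0, -14], 0.06]
    - [[0.072, 0.119, 0], [0, 0, -21], 0.06]
    - [[0.096, 0.158, 0], [0, 0, -28], 0.06]
    - [[0.12, 0.198, 0], [0, 0, -35], 0.06]

```text
t: 16.4
position: [497.6, -119.4, 293.6]
ee_rot: [-0.0, -0.146, 0.989, 0.001]
ft_force: [1.0, 0.6, -0.1]
grip_width: 60.2
```

```bash
python3 - <<'E'
from plan import *
c=np.array([564.5,222.3,71])
go([540,50,300],Rdown(235));go(c+N*(54+18+120),Rbar()) 
E
```

```text
t 16.4 pos [ 497.6 -119.4  293.6] q [-0.4   0.2  -0.09  1.29  0.   -0.69] F [ 1.   0.6 -0.1] g 60.2
SHIFT [-0.0894, 0.1501, -0.0062] TURN [0.1, -0.0, -38.25] dist 0.175 ang 38.3
t 16.4 pos [ 497.6 -119.4  293.6] q [-0.4   0.2  -0.09  1.29  0.   -0.69] F [ 1.   0.6 -0.1] g 60.2
SHIFT [-0.1282, 0.2032, 0.0656] TURN [-21.8, -30.21, -69.48] dist 0.249 ang 78.8
```

carry_out:
  series:
    - [[-0.018, 0.03, -0.01], [-1, -1, -8], 0.06]
    - [[-0.036, 0.06, -0.01], [-3, -4, -15.5], 0.06]
    - [[-0.054, 0.09, -0.01], [-5, -7, -23], 0.06]
    - [[-0.072, 0.12, -0.01], [-7.5, -10, -30], 0.06]
    - [[-0.09, 0.15, -0.01], [-10, -14, -36.5], 0.06]

```text
t: 16.9
position: [542.3, 49.9, 304.1]
ee_rot: [0.107, -0.446, 0.883, 0.103]
ft_force: [-0.2, -0.4, -0.9]
grip_width: 60.0
```

```bash
python3 - <<'E'
from plan import *
c=np.array([564.5,222.3,71])
go(c+N*(54+18+120),Rbar()) 
E
```

```text
t 16.9 pos [542.3  49.9 304.1] q [-0.18  0.2  -0.08  1.24  0.29 -1.11] F [-0.2 -0.4 -0.9] g 60.0
SHIFT [-0.0376, 0.014, 0.0916] TURN [-10.54, -16.57, -33.1] dist 0.1 ang 38.5
```

carry_out:
  series:
    - [[-0.007, 0.003, 0.015], [-2, -3.5, -7], 0.06]
    - [[-0.014, 0.006, 0.033], [-4, -7, -14], 0.06]
    - [[-0.021, 0.009, 0.05], [-6.2, -10.5, -21], 0.06]
    - [[-0.029, 0.012, 0.07], [-8.3, -13.5, -27.5], 0.06]
    - [[-0.037, 0.014, 0.091], [-10.5, -16.6, -33.1], 0.06]

```text
t: 17.4
position: [561.2, 110.1, 228.1]
ee_rot: [0.216, -0.665, 0.683, 0.21]
ft_force: [-0.2, 0.4, 0.0]
grip_width: 60.1
```

carry_out:
  series:
    - [[0, 0, 0.001], [0, 0, 0], 0.06]
    - [[0, 0, 0.001], [0, 0, 0], 0.06]

```text
t: 17.6
position: [561.5, 109.9, 227.8]
ee_rot: [0.214, -0.663, 0.686, 0.209]
ft_force: [-0.1, 0.0, 1.2]
grip_width: 60.1
```

```bash
python3 - <<'E'
from plan import *
w=shot('wrist','w16.png')
for i in range(2): print(i,w.proj(corners(p,i)[1]).round(0).tolist())
c=np.array([564.5,222.3,71])
go(c+N*(54+18),Rbar()) 
E
```

```text
0 [[191.0, 248.0], [155.0, 249.0], [141.0, 137.0], [182.0, 137.0]]
1 [[270.0, 248.0], [234.0, 248.0], [230.0, 136.0], [271.0, 136.0]]
t 17.65 pos [561.7 109.8 228.9] q [-0.18  0.35 -0.15  1.17  0.6  -1.75] F [-0.2 -0.8  0.2] g 60.1
SHIFT [-0.002, 0.0005, 0.1219] TURN [-0.24, -0.21, -0.41] dist 0.122 ang 0.5
```

View pics/w16.png

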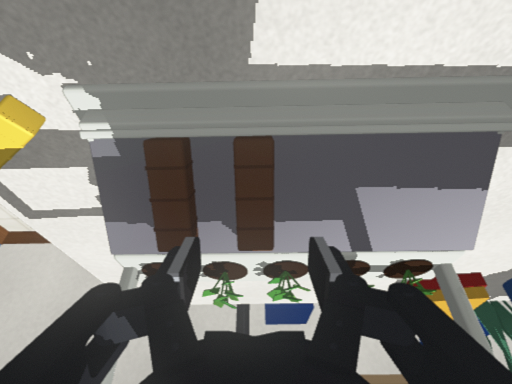

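Bar 1 is at cols 234–273, centred. I descend.

carry_out:
  series:
    - [[-0.001, 0, 0.045], [-0.1, -0.1, -0.3], 0.06]
    - [[-0.001, 0, 0.085], [-0.1, -0.1, -0.3], 0.06]
    - [[-0.001, 0, 0.11], [-0.1, -0.1, -0.3], 0.06]
    - [[-0.001, 0, 0.121], [-0.1, -0.1, -0.3], 0.06]
    - [[-0.001, 0, 0.121], [-0.1, -0.1, -0.3], 0.06]

```text
t: 18.15
position: [563.8, 180.4, 130.5]
ee_rot: [0.216, -0.666, 0.683, 0.209]
ft_force: [-0.2, -0.5, -0.1]
grip_width: 60.0
```

```bash
python3 - <<'E'
from plan import *
c=np.array([564.5,222.3,71])
go(c+N*(54+18),Rbar()) 
shot('wrist','w17.png')
E
```

```text
t 18.15 pos [563.8 180.4 130.5] q [-0.05  0.43 -0.31  0.85  0.61 -1.61] F [-0.2 -0.5 -0.1] g 60.0
SHIFT [-0.0002, 0.0004, 0.0008] TURN [-0.12, -0.07, 0.05] dist 0.001 ang 0.1
```

View pics/w17.png

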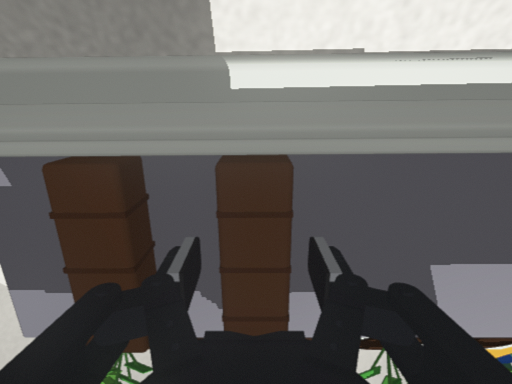

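carry_out:
  series:
    - [[0, 0, 0], [0, 0, 0], 0.02]
    - [[0, 0, 0], [0, 0, 0], 0.02]
    - [[0, 0, 0], [0, 0, 0], 0.02]
    - [[0, 0, 0], [0, 0, 0], 0.02]
  squeeze: 50

```text
t: 18.6
position: [565.0, 179.2, 131.9]
ee_rot: [0.217, -0.666, 0.683, 0.208]
ft_force: [-1.5, -3.6, 5.7]
grip_width: 35.2
```

carry_out:
  series:
    - [[0, 0, -0.02], [0, 0, 0], 0.02]
    - [[0, 0, -0.05], [0, 0, 0], 0.02]
    - [[0, 0, -0.09], [0, 0, 0], 0.02]
    - [[0, 0, -0.12], [0, 0, 0], 0.02]
    - [[0, 0, -0.12], [0, 0, 0], 0.02]

```text
t: 19.1
position: [563.7, 108.9, 232.5]
ee_rot: [0.218, -0.666, 0.683, 0.206]
ft_force: [-0.3, 0.3, -0.8]
grip_width: 34.5
```

```bash
python3 - <<'E'
from plan import *
go([500,50,310],Rdown(225)) 
w=shot('wrist','w18.png')
E
```

```text
t 19.1 pos [563.7 108.9 232.5] q [-0.18  0.34 -0.15  1.18  0.6  -1.76] F [-0.3  0.3 -0.8] g 34.5
SHIFT [0.0051, 0.0613, -0.0987] TURN [12.72, 33.39, 42.16] dist 0.116 ang 55.3
```

View pics/w18.png

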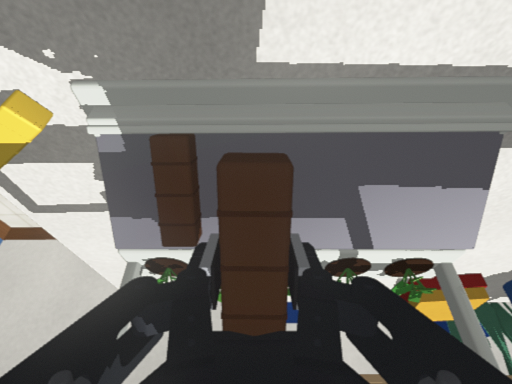

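Bar 1 is held and bar 0 stays in place at (151–200, 134–247). I carry bar 1 to the third slot.

carry_out:
  series:
    - [[0.001, 0.011, -0.02], [2, 6, 6.5], 0.02]
    - [[0.002, 0.023, -0.04], [4, 11, 12], 0.02]
    - [[0.003, 0.035, -0.06], [5.5, 16, 18], 0.02]
    - [[0.004, 0.047, -0.08], [7.5, 21.5, 24], 0.02]
    - [[0.005, 0.06, -0.098], [9.5, 27, 31], 0.02]

```text
t: 19.65
position: [499.6, 52.4, 306.2]
ee_rot: [0.044, -0.473, 0.879, 0.044]
ft_force: [0.8, 0.5, -2.0]
grip_width: 34.6
```

```bash
python3 - <<'E'
from plan import *
go([571,-284.5,305],Rdown(161.5)) 
E
```

```text
t 19.65 pos [499.6  52.4 306.2] q [-0.12  0.16 -0.11  1.28  0.12 -1.1 ] F [ 0.8  0.5 -2. ] g 34.6
SHIFT [0.2395, -0.2448, -0.036] TURN [6.17, 4.51, 74.92] dist 0.344 ang 75.3
```

carry_out:
  series:
    - [[0.022, -0.023, -0.003], [0.5, 0.4, 7], 0.02]
    - [[0.048, -0.049, -0.007], [1.2, 0.9, 15], 0.02]
    - [[0.073, -0.075, -0.011], [2, 1.4, 23], 0.02]
    - [[0.098, -0.1, -0.015], [2.6, 1.8, 31], 0.02]
    - [[0.12, -0.123, -0.018], [3.2, 2.2, 38], 0.02]

```text
t: 20.15
position: [537.4, -117.3, 303.6]
ee_rot: [0.024, -0.159, 0.987, 0.025]
ft_force: [-0.0, -0.1, -1.7]
grip_width: 35.0
```

```bash
python3 - <<'E'
from plan import *
go([571,-284.5,300],Rdown(161.5)) 
E
```

```text
t 20.15 pos [ 537.4 -117.3  303.6] q [-0.39  0.25  0.    1.31  0.07 -0.71] F [-0.  -0.1 -1.7] g 35.0
SHIFT [0.0207, -0.1693, -0.0044] TURN [3.27, 2.3, 36.84] dist 0.171 ang 37.1
```

carry_out:
  series:
    - [[0.004, -0.033, -0.002], [0.6, 0.4, 7.5], 0.02]
    - [[0.008, -0.067, -0.004], [1.2, 0.8, 15], 0.02]
    - [[0.012, -0.101, -0.005], [1.8, 1.2, 22.5], 0.02]
    - [[0.017, -0.137, -0.005], [2.6, 1.7, 30], 0.02]
    - [[0.02, -0.169, -0.005], [3.3, 2.2, 36.8], 0.02]

```text
t: 20.65
position: [572.7, -283.9, 300.4]
ee_rot: [0.001, 0.16, 0.987, -0.0]
ft_force: [-0.2, 0.0, -1.0]
grip_width: 34.8
```

carry_out:
  series:
    - [[0, 0, 0.03], [0, 0, 0], 0.02]
    - [[0, 0, 0.07], [0, 0, 0], 0.02]
    - [[0, 0, 0.1], [0, 0, 0], 0.02]
    - [[0, 0, 0.11], [0, 0, 0], 0.02]
    - [[0, 0, 0.11], [0, 0, 0], 0.02]

```text
t: 21.15
position: [572.5, -282.2, 190.0]
ee_rot: [0.0, 0.157, 0.988, 0.001]
ft_force: [-0.1, 0.5, -0.4]
grip_width: 34.9
```

```bash
python3 - <<'E'
from plan import *
go([571,-284.5,162],Rdown(161.5)) 
shot('wrist','w19.png')
E
```

```text
t 21.15 pos [ 572.5 -282.2  190. ] q [-0.59  0.46  0.03  1.14  0.   -0.27] F [-0.1  0.5 -0.4] g 34.9
SHIFT [0.0006, -0.0027, 0.028] TURN [0.08, -0.01, 0.38] dist 0.028 ang 0.4
```

View pics/w19.png

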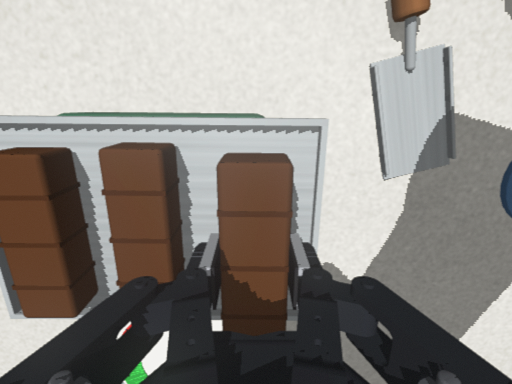

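carry_out:
  series:
    - [[0, -0.002, 0.012], [0, 0, 0.4], 0.02]
    - [[0, -0.002, 0.022], [0, 0, 0.4], 0.02]
    - [[0, -0.002, 0.028], [0, 0, 0.4], 0.02]
    - [[0, -0.002, 0.03], [0, 0, 0.4], 0.02]
    - [[0, -0.002, 0.03], [0, 0, 0.4], 0.02]

```text
t: 21.7
position: [572.2, -284.7, 161.6]
ee_rot: [0.001, 0.161, 0.987, -0.0]
ft_force: [-0.3, 0.9, -0.8]
grip_width: 34.7
```

```bash
python3 - <<'E'
from plan import *
from needle import rect
s=shot('side');rect(s,'n20.png');
go([571,-284.5,158],Rdown(161.5)) 
E
```

```text
t 21.75 pos [ 572.3 -284.8  161.9] q [-0.59  0.48 -0.02  1.08  0.   -0.27] F [-0.   0.1 -0.7] g 35.0
SHIFT [0.0014, -0.0002, 0.0039] TURN [0.01, 0.18, -0.03] dist 0.004 ang 0.2
```

View pics/n20.png

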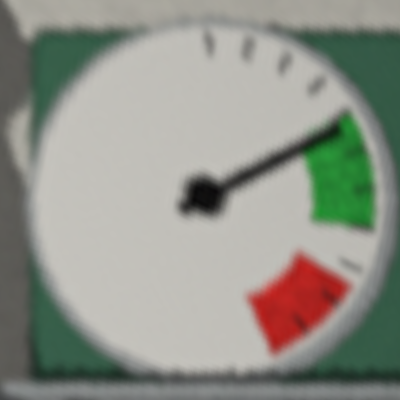

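The needle is at about 1.1 rad, so bar 1 touches the floor. I release it and retreat.

carry_out:
  series:
    - [[0, 0, 0.001], [0, 0, 0], 0.02]
    - [[0, 0, 0.001], [0, 0, 0], 0.046]
    - [[0, 0, 0.001], [0, 0, 0], 0.046]
    - [[0, 0, 0.001], [0, 0, 0], 0.046]

```text
t: 22.15
position: [572.4, -284.8, 161.0]
ee_rot: [0.002, 0.161, 0.987, -0.0]
ft_force: [-0.3, -0.4, 0.2]
grip_width: 46.0
```

carry_out:
  series:
    - [[0, 0, -0.02], [0, 0, 0], 0.046]
    - [[0, 0, -0.05], [0, 0, 0], 0.046]
    - [[0, 0, -0.095], [0, 0, 0], 0.046]
    - [[0, 0, -0.135], [0, 0, 0], 0.046]
    - [[0, 0, -0.15], [0, 0, 0], 0.046]

```text
t: 22.65
position: [572.3, -284.9, 315.6]
ee_rot: [0.004, 0.161, 0.987, -0.001]
ft_force: [0.0, 0.2, -0.1]
grip_width: 46.4
```

carry_out:
  series:
    - [[0.03, 0, 0], [0, 0, 0], 0.046]
    - [[0.06, 0, 0], [0, 0, 0], 0.046]
    - [[0.09, 0, 0], [0, 0, 0], 0.046]
    - [[0.1, 0, 0], [0, 0, 0], 0.046]
    - [[0.1, 0, 0], [0, 0, 0], 0.046]

```text
t: 23.15
position: [476.3, -252.6, 311.4]
ee_rot: [0.002, 0.161, 0.987, -0.0]
ft_force: [1.1, -0.0, 0.5]
grip_width: 46.0
```

```bash
python3 - <<'E'
from plan import *
from needle import rect
s=shot('side','s21.png');rect(s,'n21.png')
shot('wrist','w21.png');shot('top','t21.png')
E
```

```text
(no output)
```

View pics/n21.png

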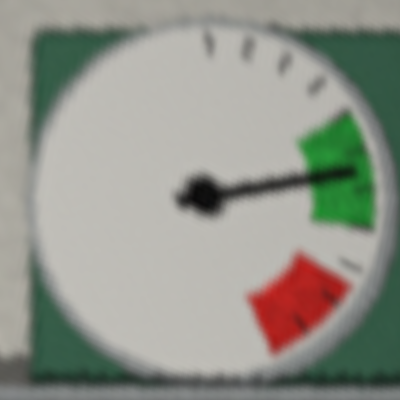

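View pics/s21.png

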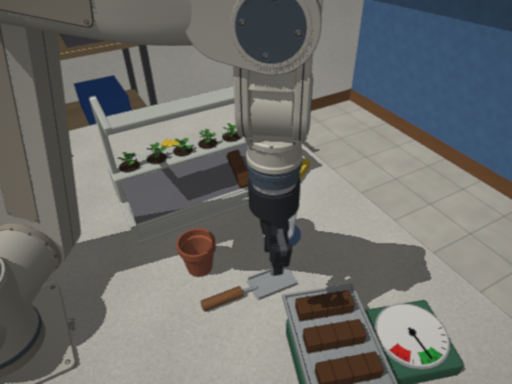

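View pics/w21.png

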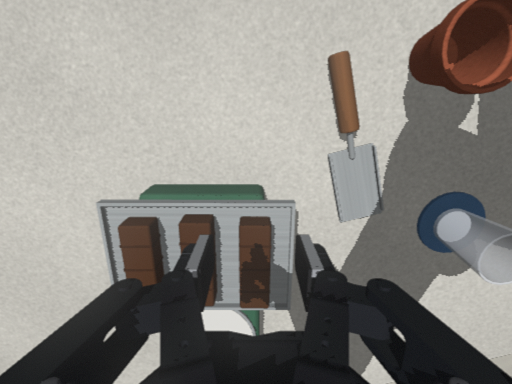

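View pics/t21.png

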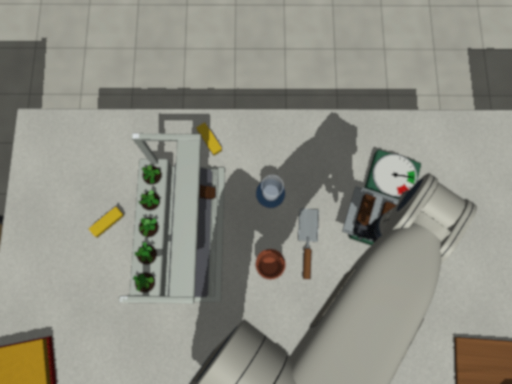

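The pictures show three bars side by side in the pan with the needle mid-green at ~1.4 rad. Bar 0 is still in the tray at top pixel (207,191), and the pot, cup and trowel are at their old pixels.

```bash
python3 - <<'E'
from plant import ctrl
print(ctrl.hand_in())
E
```

```text
the job is handed in; nothing more can be done
None
```

I moved bars 3, 2 and 1, one at a time, from the tray to the scale's pan. Each was let go flat, side by side with the others, and I handed the job in at about 23 s.

- **Needle:** it read about 0.42, then 0.85, then 1.4 rad. It is in the green, and no picture showed it near the red.
- **Other things:** the last pictures show bar 0 still in the garden. The pot, cup on its coaster and trowel are where they were, and the gripper was clear of everything.
- **Off-plan:** on the first grasp the closing fingertips pushed on the tray floor with about 50 N at the wrist, below the 120 N wrist limit. That was the fingers, not the gripper's body. I gripped higher after that, and the push fell to about 13 N and then 7 N.
- **Placing:** the first bar sits about 5 mm nearer the dial than the middle of the pan, but lies flat inside the rim.

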